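# Wind up the lift table of an assembly stand with its loose crank

## Robot

A 6-joint arm with a two-finger parallel gripper is mounted at the origin on the work surface. World frame = base frame: x ahead of the robot, y to its left, z up, the work surface at z = 0. Lengths are in m, angles in rad, forces in N, time in s.
With the tool pointing down it reaches from about 0.35 to 0.775 m from the base axis. Payload 5.5 kg.
Tool frame: the origin (TCP) lies on the mounting face of the last link; the fingertips stand 173 mm ahead of it and the grasp point (between the pads) lies 155 mm ahead of it; z points along the fingers, y is the direction in which the jaws open and shut (so a half turn about z gives the same grasp; the last joint's range is limited). The gripper opens to 85 mm and grips with 20 to 120 N. Pads are 22 mm wide; open, the fingers measure 114 mm over their backs; the gripper's body (76 mm by 85 mm) begins 54 mm behind the grasp point. The pads swing forward as they close: fully open they stand 13 mm farther back than shut.
Start: joints at [1.191, 0.313, 0.046, 1.304, 0, 1.431], TCP at [0.137, 0.559, 0.405] pointing down, gripper open.
Joint ranges: [-2.76, 2.76], [-0.86, 1.69], [-1.03, 1.26], [-2.2, 2.34], [-1.47, 1.5], [-3.14, 3.14]. Speed limits (rad/s): [2.57, 2.57, 3.14, 3.14, 3.14, 3.14].

## Interface

Orientations are given as a unit quaternion [w, x, y, z].
In Python, from workcell import get_state, eyes, env gives the robot as it stands. The module is installed in compiled form; this text tells all that it offers.
- The arm moves only by the tool carry_out, never from a script. Its argument "motion" is a list of rows, each an object of numbers: "jaw": the opening, from -1 (shut) to 1 (fully open); "tx", "ty", "tz": the shift along the tool's x, y, z in cm; "wx", "wy", "wz": the turn, a rotation vector about the tool's x, y, z in degrees. In form: [{"jaw": .., "tx": .., "ty": .., "tz": .., "wx": .., "wy": .., "wz": ..}, ...]. A call has 1 to 20 rows; each row shifts and turns the commanded pose from where the row before left it, along the tool's axes as they then stand; what a row does not reach is not made up. A row lasts 1/8 s, in which the tool goes at most 62.5 mm and 10.7 degrees, less where a joint would pass 70% of its speed; a pose out of reach is approached as far as the arm can. A call with a gripper value outside its range is refused whole. The fingers move at their own pace and stop on an object; "force" is the grip in N (left out, the last holds). Time passes only in rows, so rows that do not move let the fingers close. It gives the time, the measured TCP pose, the force and the opening at its end, in the units of the state.
- get_state(): the state, without advancing time (a new reading comes with each control period).
- eyes.read_camera(name): name is "scene" or "top"; returns the picture (480x640x3 uint8, blue, green, red); there is no depth.
- eyes.calibration(name): a dict with "K" (3x3 intrinsics, pixels), "camera_from_world" (4x4, takes a point from world to camera coordinates). Camera axes: x right, y up, looking along -z (the intrinsics and any distortion apply to the point x, -y, -z); pixel columns grow to the right and rows downward; lengths in m; the calibration is good to about 2 mm. A picture is of the moment at which its call begins. calibration takes no time and is no camera call.
- env.hand_in(): hands the job in, once; it reports no verdict.
The state is a dict: "clock": time; "joint_pos": joint angles; "qvel": joint speeds; "tau": joint torques, N m; "tcp_pos": TCP position; "orientation": TCP orientation; "wrist_force": force on the tool from outside, world axes, zero at the start; "ft_torque": the same for the moment, N m; "finger_gap": finger opening in m.
Only numpy, scipy, OpenCV 4.12 (cv2) and the standard library are available. Lean on these libraries where they do the work, as an engineer would, in place of code of your own. Each camera call takes 0.05 s, during which the arm holds its last target.

## Task

Pick up the larger crank, the one with the square hole, by its upright grip, fit it fully down on the square shaft end of the lift stand and wind it clockwise (seen from above) until the lift table's pointer stands between the two teeth of the setting clamp. Let go and leave the crank seated on the shaft.

Things in the scene. Friction and masses are not known exactly. Their poses are not given: they have to be found in the camera images.
- crank_grip (a point): Centre of the upright black grip (26 mm dia, 54 long) of the loose flat steel crank, 43 mm above its underside. z up; x runs from boss to grip: boss axis 70 mm along -x. Boss 36 mm square, 20 high, 20 mm square through hole, sides along x, y; bar 12 mm thick. 0.2 kg. The grip spins freely: hold it at one heading while the crank turns. The small handle with a round closed boss does not fit.
- shaft_seat (a point): On the axis of the lift stand's upright shaft, at the top of its 44 mm collar, 80 mm above the bench; the fitted crank's underside rests here. Above: 16 mm square end, 18 high, sides along x, y, then an 8 mm cone. z up; axes turn with the shaft. Crank fits at any quarter turn within 15 deg, 2 mm. Clockwise from above lifts 30 mm per turn, needs 0.25 Nm, stays put; no turn back below the start.
- pointer (a point): Tip, mid-thickness, of the 6 mm thick, 60 mm long steel pointer on the edge of the stand's aluminium lift table (130 x 120 mm, white ring housing clipped on top, centre 200 mm from the shaft). 6 mm below the table top. Rises straight up with the table. Nothing within 130 mm of the shaft is higher than its collar, so the crank swings freely.
- set_mark (a point): Midway between the two teeth (28 mm apart, one above the other) (44 mm wide, bright) of the dark setting clamp on the post beside the lift table. The teeth face the pointer; the clamp is fixed, 30 to 50 mm above the pointer's starting height. The pointer must come to the height of this point.
There are look-alikes about, which are no part of the job. Leave any blue look-alike of the part that bears crank_grip alone.

How it is judged:
By the outcome, as a careful person would: the job done as asked, in the order asked, and still so for the second after the job is handed in, with the robot touching nothing.
It also fails if it takes over 56 s, if anything falls off the work surface, if the arm or the gripper's body presses on something with over 40 N, if the wrist force passes 120 N, or if a joint passes its speed limit or range.

## Working session

There is one attempt and no reset: what is moved stays moved. The work goes in short steps, Python scripts to look and compute and a tool call to move; the robot and the scene stay as the last step left them, time stands still between calls to the robot, and variables do not carry over. Pictures are saved under pics/ and viewed, and the job is handed in when it is done.

Besides the shell and the picture viewer there is one more tool, called after ">>>" as name(argument=value, ...) on one line, values as JSON. carry_out: Moves the arm, as the interface text tells. Its arguments: {"type":"object","properties":{"motion":{"type":"array"},"force":{"type":"number"}},"required":["motion"]}

```bash
mkdir -p pics; python3 - <<'E'
from workcell import get_state, eyes, env
import cv2,numpy as np
for n in("scene","top"):
    im=eyes.read_camera(n); cv2.imwrite(f"pics/{n}0.png",im)
    c=eyes.calibration(n); print(n,{k:(np.round(v,4).tolist() if not isinstance(v,(str,)) else v) for k,v in c.items()})
print(get_state())
E
```

```text
scene {'K': [[452.6568, 0.0, 320.9317], [0.0, 452.6568, 237.2791], [0.0, 0.0, 1.0]], 'camera_from_world': [[-0.7948, 0.6066, -0.0179, 0.5026], [-0.4873, -0.6203, 0.6147, 0.1752], [0.3617, 0.4973, 0.7886, -1.3204], [0.0, 0.0, 0.0, 1.0]]}
top {'K': [[490.7861, 0.0, 314.1802], [0.0, 490.7861, 236.6824], [0.0, 0.0, 1.0]], 'camera_from_world': [[0.0245, -0.9993, 0.028, -0.074], [0.9888, 0.0284, 0.1463, -0.5976], [-0.147, 0.0241, 0.9888, -1.0758], [0.0, 0.0, 0.0, 1.0]]}
{'clock': 0.1, 'joint_pos': array([1.19139776e+00, 3.13912200e-01, 4.51299211e-02, 1.30360561e+00,
       4.57834420e-06, 1.43116600e+00]), 'qvel': array([ 1.21073669e-03, -1.48161114e-03,  3.32818530e-03,  7.65882535e-05,
        1.02163653e-03, -4.49878481e-04]), 'tau': array([ 3.10096082e-03, -4.81724811e+01,  2.99244905e+01,  1.27894440e-02,
       -8.94520008e-05,  2.13837801e-07]), 'tcp_pos': array([0.13651329, 0.55838922, 0.40392054]), 'orientation': array([-2.06418393e-04,  1.19597126e-01,  9.92822187e-01, -7.68544667e-04]), 'wrist_force': array([ 0.41614997,  0.32343729, -0.00720392]), 'ft_torque': array([-0.00223721,  0.00465406, -0.00552508]), 'finger_gap': 0.0855476449437333}
```

View pics/scene0.png

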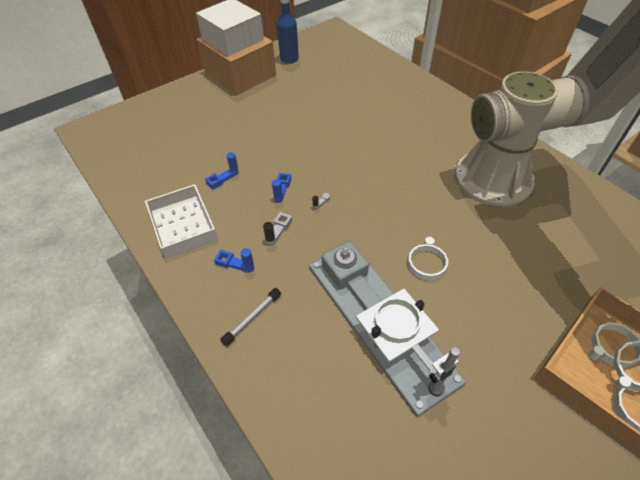

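View pics/top0.png

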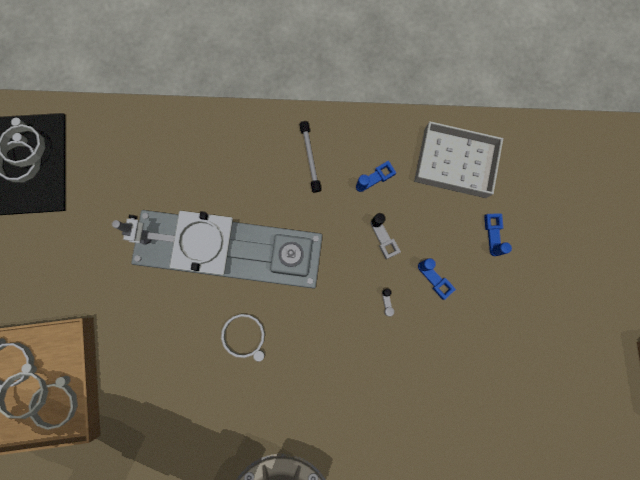

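```bash
python3 - <<'E'
import cv2
def crop(n,x,y,w,h,s,o):
    im=cv2.imread(f"pics/{n}.png")[y:y+h,x:x+w]; cv2.imwrite(f"pics/{o}.png",cv2.resize(im,None,fx=s,fy=s,interpolation=cv2.INTER_CUBIC))
crop("top0",355,200,60,60,10,"c1")
crop("top0",260,225,70,60,10,"c2")
crop("scene0",250,200,60,50,12,"c3")
crop("scene0",310,235,70,60,10,"c4")
crop("scene0",400,330,75,75,8,"c5")
crop("top0",105,205,100,75,8,"c6")
E
```

```text
(no output)
```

View pics/c1.png

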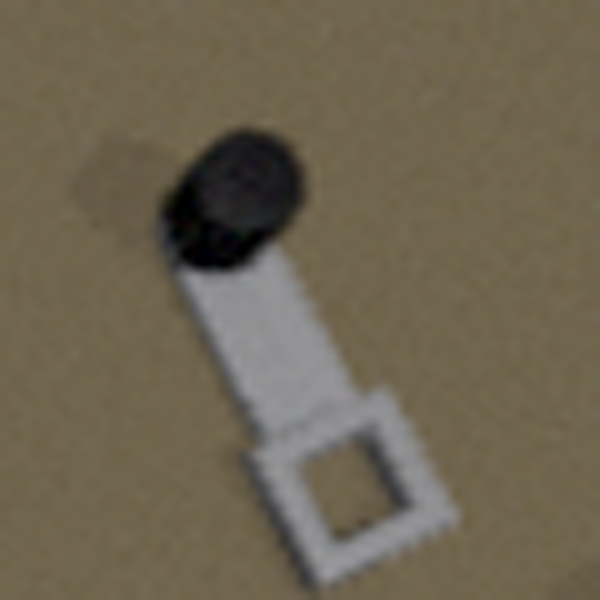

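View pics/c2.png

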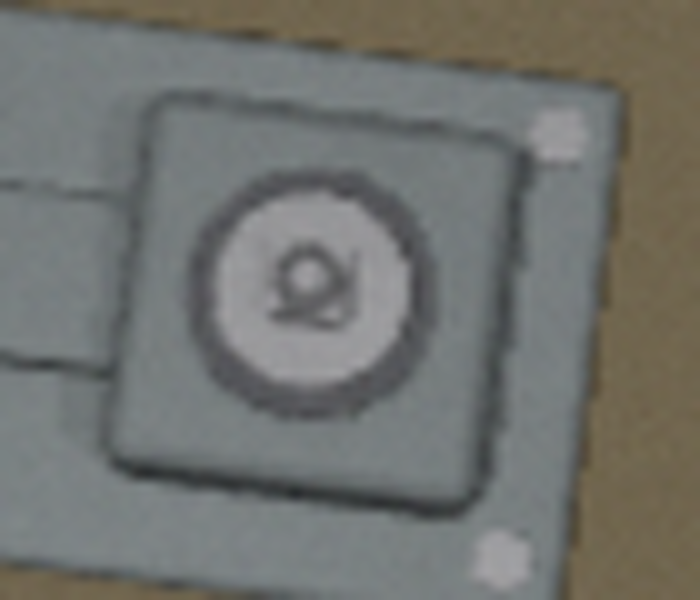

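View pics/c3.png

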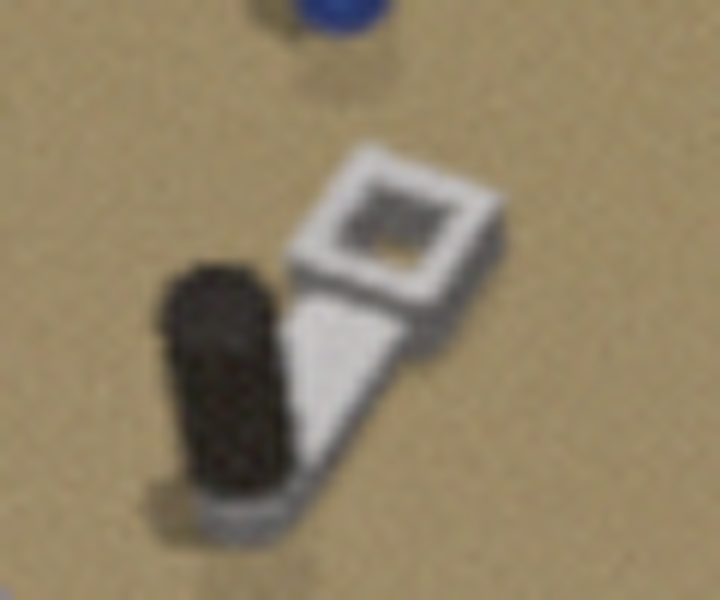

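View pics/c4.png

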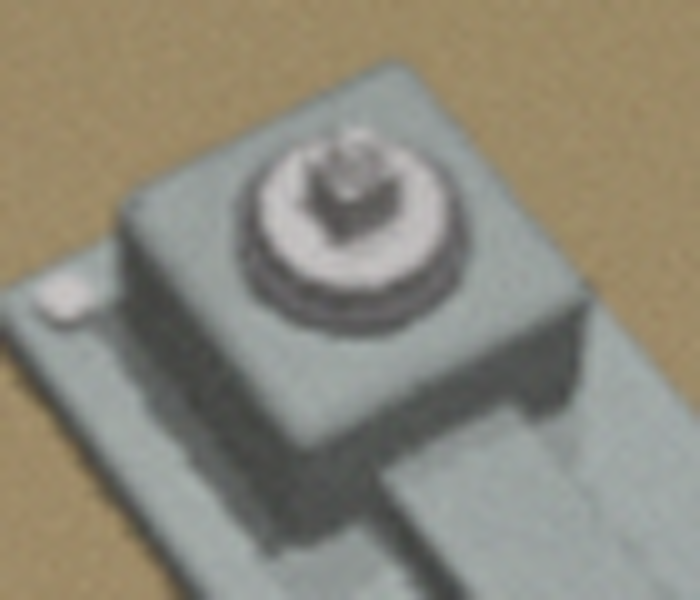

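View pics/c5.png

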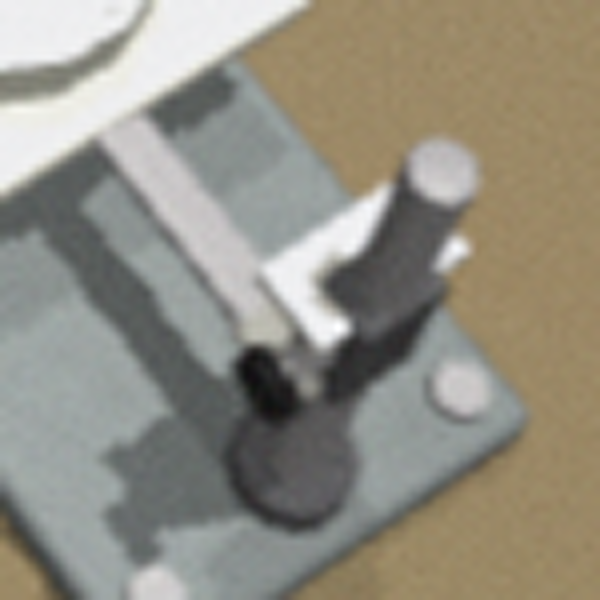

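View pics/c6.png

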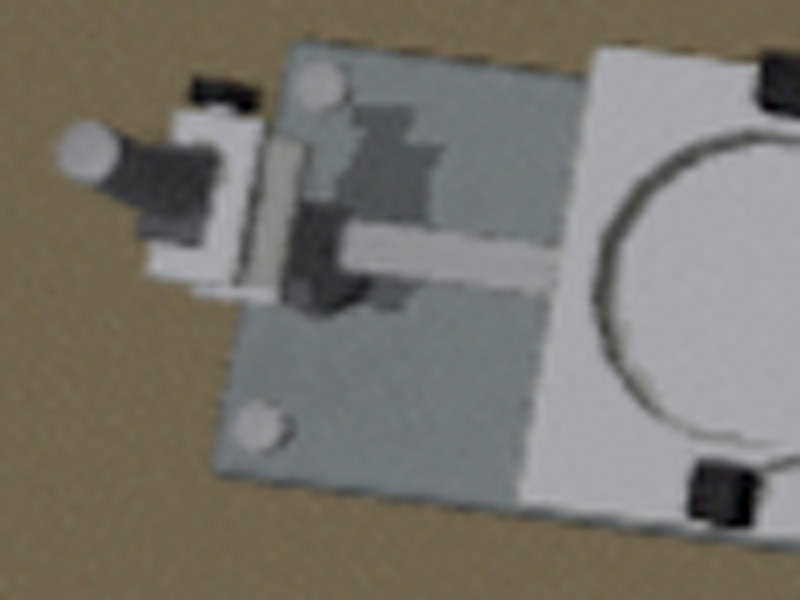

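```bash
cat > h.py <<'E'
import numpy as np,cv2
from workcell import get_state, eyes, env
C={n:eyes.calibration(n) for n in("scene","top")}
def ray(n,u,v):
    K=np.array(C[n]["K"]);T=np.array(C[n]["camera_from_world"])
    d=np.linalg.inv(K)@[u,v,1]; d=np.array([d[0],-d[1],-d[2]])
    R=T[:3,:3]; return -R.T@T[:3,3], R.T@d
def atz(n,u,v,z):
    o,d=ray(n,u,v); return o+d*(z-o[2])/d[2]
def proj(n,p):
    K=np.array(C[n]["K"]);T=np.array(C[n]["camera_from_world"])
    c=T[:3,:3]@np.array(p)+T[:3,3]; q=K@[c[0],-c[1],-c[2]]; return q[:2]/q[2]
def tri(a,b):
    o1,d1=ray("top",*a);o2,d2=ray("scene",*b)
    A=np.c_[d1,-d2]; s=np.linalg.lstsq(A,o2-o1,rcond=None)[0]
    p,q=o1+d1*s[0],o2+d2*s[1]; return (p+q)/2,np.linalg.norm(p-q)
def cp(x,y,s,X,Y): return (x+(X+.5)/s-.5,y+(Y+.5)/s-.5)
def save(n,o,boxes=()):
    im=eyes.read_camera(n); cv2.imwrite(f"pics/{o}.png",im)
    for k,(x,y,w,h,s) in boxes: cv2.imwrite(f"pics/{k}.png",cv2.resize(im[y:y+h,x:x+w],None,fx=s,fy=s,interpolation=cv2.INTER_CUBIC))
    return im
E
python3 - <<'E'
from h import *
np.set_printoptions(precision=4,suppress=True)
print("C dist keys",C["top"].keys())
t=lambda X,Y:cp(355,200,10,X,Y)
s=lambda X,Y:cp(250,200,12,X,Y)
print("griptop top",atz("top",*t(252,180),.07),"scene",atz("scene",*s(217,300),.07))
B=[atz("top",*t(*p),.02) for p in((250,455),(385,390),(460,515),(320,588))]
print("boss",np.array(B),np.mean(B,0))
B=[atz("scene",*s(*p),.02) for p in((288,255),(370,145),(503,205),(420,305))]
print("boss s",np.array(B),np.mean(B,0))
a=cp(260,225,10,312,288);b=cp(310,235,10,353,212)
print("collar",atz("top",*a,.08),atz("scene",*b,.08),tri(a,b))
for p in((345,240),(303,205),(395,205)): print("sq",atz("scene",*cp(310,235,10,*p),.08))
for p in((150,95),(525,135),(480,510),(110,465)): print("house",atz("top",*cp(260,225,10,*p),.036))
E
```

```text
C dist keys dict_keys(['K', 'camera_from_world'])
griptop top [ 0.6435 -0.2041  0.07  ] scene [ 0.6427 -0.2046  0.07  ]
boss [[ 0.5877 -0.212   0.02  ]
 [ 0.604  -0.2437  0.02  ]
 [ 0.5749 -0.2613  0.02  ]
 [ 0.5569 -0.2285  0.02  ]] [ 0.5809 -0.2364  0.02  ]
boss s [[ 0.6048 -0.2438  0.02  ]
 [ 0.5722 -0.2594  0.02  ]
 [ 0.5588 -0.2262  0.02  ]
 [ 0.5899 -0.2138  0.02  ]] [ 0.5814 -0.2358  0.02  ]
collar [ 0.5557 -0.0066  0.08  ] [ 0.556  -0.0055  0.08  ] (array([ 0.5556, -0.0064,  0.0787]), np.float64(0.0005927351813530716))
sq [ 0.5625 -0.0004  0.08  ]
sq [ 0.5639 -0.0143  0.08  ]
sq [ 0.547 -0.001  0.08 ]
house [0.6042 0.033  0.036 ]
house [ 0.5974 -0.0534  0.036 ]
house [ 0.5109 -0.0454  0.036 ]
house [0.5189 0.039  0.036 ]
```

>>> carry_out(motion=[{"jaw": 0.2,"tx": -3.74,"ty": -3.445},{"jaw": 0.2,"tx": -3.74,"ty": -3.445},{"jaw": 0.2,"tx": -3.74,"ty": -3.445},{"jaw": 0.2,"tx": -3.74,"ty": -3.445},{"jaw": 0.2,"tx": -3.74,"ty": -3.445},{"jaw": 0.2,"tx": -3.74,"ty": -3.445},{"jaw": 0.2,"tx": -3.74,"ty": -3.445},{"jaw": 0.2,"tx": -3.74,"ty": -3.445},{"jaw": 0.2,"tx": -3.74,"ty": -3.445},{"jaw": 0.2,"tx": -3.74,"ty": -3.445},{"jaw": 0.2,"tx": -3.74,"ty": -3.445},{"jaw": 0.2,"tx": -3.74,"ty": -3.445},{"jaw": 0.2,"tx": -3.74,"ty": -3.445},{"jaw": 0.2,"tx": -3.74,"ty": -3.445},{"jaw": 0.2,"tx": -3.74,"ty": -3.445},{"jaw": 0.2,"tx": -3.74,"ty": -3.445},{"jaw": 0.2,"tx": -3.74,"ty": -3.445},{"jaw": 0.2,"tx": -3.74,"ty": -3.445}], force=80)

```text
invalid input at $.motion[0]: expected keys jaw, tx, ty, tz, wx, wy, wz
```

>>> carry_out(motion=[{"jaw": 0.2,"wz": 9.6},{"jaw": 0.2,"wz": 9.6},{"jaw": 0.2,"wz": 9.6},{"jaw": 0.2,"wz": 9.6},{"jaw": 0.2,"wz": 9.6},{"jaw": 0.2}])

```text
invalid input at $.motion[0]: expected keys jaw, tx, ty, tz, wx, wy, wz
```

```bash
cat >> h.py <<'E'
from scipy.spatial.transform import Rotation as Rn
def st():
    s=get_state(); q=s["orientation"]; R=Rn.from_quat([q[1],q[2],q[3],q[0]]).as_matrix()
    print("t",s["clock"],"tcp",np.round(s["tcp_pos"],4),"yawY",round(np.degrees(np.arctan2(R[1,1],R[0,1])),2),"z",np.round(R[:,2],3),"gap",round(s["finger_gap"],4),"F",np.round(s["wrist_force"],1),"T",np.round(s["ft_torque"],2),"q6",round(s["joint_pos"][5],2))
    return s,R
def go(p):
    s,R=st(); print("tool cm",np.round(R.T@(np.array(p)-s["tcp_pos"])*100,2))
E
python3 - <<'E'
from h import *
go([.643,-.2045,.199])
E
```

```text
t 0.1 tcp [0.1365 0.5584 0.4039] yawY 76.26 z [-0.001 -0.001 -1.   ] gap 0.0855 F [ 0.4  0.3 -0. ] T [-0.    0.   -0.01] q6 1.43
tool cm [-67.32 -62.05  20.57]
```

>>> carry_out(motion=[{"jaw": 0.2,"tx": -3.74,"ty": -3.445,"tz": 0,"wx": 0,"wy": 0,"wz": 0},{"jaw": 0.2,"tx": -3.74,"ty": -3.445,"tz": 0,"wx": 0,"wy": 0,"wz": 0},{"jaw": 0.2,"tx": -3.74,"ty": -3.445,"tz": 0,"wx": 0,"wy": 0,"wz": 0},{"jaw": 0.2,"tx": -3.74,"ty": -3.445,"tz": 0,"wx": 0,"wy": 0,"wz": 0},{"jaw": 0.2,"tx": -3.74,"ty": -3.445,"tz": 0,"wx": 0,"wy": 0,"wz": 0},{"jaw": 0.2,"tx": -3.74,"ty": -3.445,"tz": 0,"wx": 0,"wy": 0,"wz": 0},{"jaw": 0.2,"tx": -3.74,"ty": -3.445,"tz": 0,"wx": 0,"wy": 0,"wz": 0},{"jaw": 0.2,"tx": -3.74,"ty": -3.445,"tz": 0,"wx": 0,"wy": 0,"wz": 0},{"jaw": 0.2,"tx": -3.74,"ty": -3.445,"tz": 0,"wx": 0,"wy": 0,"wz": 0},{"jaw": 0.2,"tx": -3.74,"ty": -3.445,"tz": 0,"wx": 0,"wy": 0,"wz": 0},{"jaw": 0.2,"tx": -3.74,"ty": -3.445,"tz": 0,"wx": 0,"wy": 0,"wz": 0},{"jaw": 0.2,"tx": -3.74,"ty": -3.445,"tz": 0,"wx": 0,"wy": 0,"wz": 0},{"jaw": 0.2,"tx": -3.74,"ty": -3.445,"tz": 0,"wx": 0,"wy": 0,"wz": 0},{"jaw": 0.2,"tx": -3.74,"ty": -3.445,"tz": 0,"wx": 0,"wy": 0,"wz": 0},{"jaw": 0.2,"tx": -3.74,"ty": -3.445,"tz": 0,"wx": 0,"wy": 0,"wz": 0},{"jaw": 0.2,"tx": -3.74,"ty": -3.445,"tz": 0,"wx": 0,"wy": 0,"wz": 0},{"jaw": 0.2,"tx": -3.74,"ty": -3.445,"tz": 0,"wx": 0,"wy": 0,"wz": 0},{"jaw": 0.2,"tx": -3.74,"ty": -3.445,"tz": 0,"wx": 0,"wy": 0,"wz": 0}], force=80)

```text
clock: 2.35
tcp_pos: [0.6439, -0.2052, 0.404]
orientation: [-0.0, 0.12, 0.993, 0.0]
wrist_force: [0.7, -0.8, 0.4]
finger_gap: 0.0512
```

>>> carry_out(motion=[{"jaw": 0.2,"tx": 0,"ty": 0,"tz": 2,"wx": 0,"wy": 0,"wz": 9.6},{"jaw": 0.2,"tx": 0,"ty": 0,"tz": 2,"wx": 0,"wy": 0,"wz": 9.6},{"jaw": 0.2,"tx": 0,"ty": 0,"tz": 2,"wx": 0,"wy": 0,"wz": 9.6},{"jaw": 0.2,"tx": 0,"ty": 0,"tz": 2,"wx": 0,"wy": 0,"wz": 9.6},{"jaw": 0.2,"tx": 0,"ty": 0,"tz": 2,"wx": 0,"wy": 0,"wz": 9.6},{"jaw": 0.2,"tx": 0,"ty": 0,"tz": 0,"wx": 0,"wy": 0,"wz": 0},{"jaw": 0.2,"tx": 0,"ty": 0,"tz": 0,"wx": 0,"wy": 0,"wz": 0}])

```text
clock: 3.22
tcp_pos: [0.6434, -0.2037, 0.3051]
orientation: [0.0, 0.512, 0.859, 0.0]
wrist_force: [0.5, 0.6, -0.0]
finger_gap: 0.0513
```

```bash
python3 - <<'E'
from h import *
go([.643,-.2045,.199])
E
```

```text
t 3.225 tcp [ 0.6434 -0.2037  0.3051] yawY 28.42 z [ 0. -0. -1.] gap 0.0513 F [ 0.5  0.6 -0. ] T [-0.01  0.01  0.07] q6 0.65
tool cm [-0.05 -0.07 10.61]
```

Descend and grip.

>>> carry_out(motion=[{"jaw": 0.2,"tx": 0,"ty": -0.05,"tz": 3,"wx": 0,"wy": 0,"wz": 0},{"jaw": 0.2,"tx": -0.05,"ty": 0,"tz": 3,"wx": 0,"wy": 0,"wz": 0},{"jaw": 0.2,"tx": 0,"ty": 0,"tz": 3,"wx": 0,"wy": 0,"wz": 0},{"jaw": 0.2,"tx": 0,"ty": 0,"tz": 1.6,"wx": 0,"wy": 0,"wz": 0},{"jaw": 0.2,"tx": 0,"ty": 0,"tz": 0,"wx": 0,"wy": 0,"wz": 0},{"jaw": -0.8,"tx": 0,"ty": 0,"tz": 0,"wx": 0,"wy": 0,"wz": 0},{"jaw": -0.8,"tx": 0,"ty": 0,"tz": 0,"wx": 0,"wy": 0,"wz": 0},{"jaw": -0.8,"tx": 0,"ty": 0,"tz": 0,"wx": 0,"wy": 0,"wz": 0},{"jaw": -0.8,"tx": 0,"ty": 0,"tz": 0,"wx": 0,"wy": 0,"wz": 0}], force=80)

```text
clock: 4.35
tcp_pos: [0.6438, -0.2047, 0.2006]
orientation: [0.002, 0.513, 0.858, 0.0]
wrist_force: [-1.4, 0.1, 6.2]
finger_gap: 0.0241
```

```bash
python3 - <<'E'
from h import *
go([.643,-.2045,.199])
save("scene","s1",[("s1c",(230,160,80,90,8))])
E
```

```text
t 4.35 tcp [ 0.6438 -0.2047  0.2006] yawY 28.27 z [ 0.003 -0.001 -1.   ] gap 0.0241 F [-1.4  0.1  6.2] T [0.02 0.1  0.02] q6 0.65
tool cm [ 0.05 -0.06  0.16]
```

View pics/s1.png

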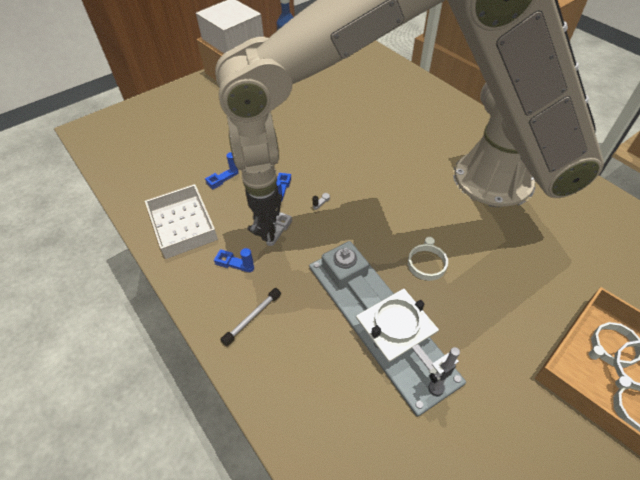

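>>> carry_out(motion=[{"jaw": -0.8,"tx": 0,"ty": 0,"tz": -1,"wx": 0,"wy": 0,"wz": 0},{"jaw": -0.8,"tx": 0,"ty": 0,"tz": -3,"wx": 0,"wy": 0,"wz": 0},{"jaw": -0.8,"tx": 0,"ty": 0,"tz": -3,"wx": 0,"wy": 0,"wz": 0},{"jaw": -0.8,"tx": 0,"ty": 0,"tz": -3,"wx": 0,"wy": 0,"wz": 0},{"jaw": -0.8,"tx": 0,"ty": 0,"tz": -3,"wx": 0,"wy": 0,"wz": 0},{"jaw": -0.8,"tx": 0,"ty": 0,"tz": -1,"wx": 0,"wy": 0,"wz": 0},{"jaw": -0.8,"tx": 0,"ty": 0,"tz": 0,"wx": 0,"wy": 0,"wz": 0}])

```text
clock: 5.28
tcp_pos: [0.6431, -0.2044, 0.339]
orientation: [0.0, 0.513, 0.858, 0.0]
wrist_force: [-0.5, -0.6, -2.2]
finger_gap: 0.0243
```

```bash
python3 - <<'E'
from h import *
st()
save("scene","s2",[("s2c",(230,130,90,90,8))])
save("top","t2",[("t2c",(350,190,70,70,8))])
im=cv2.imread("pics/s2.png")
E
```

```text
t 5.275 tcp [ 0.6431 -0.2044  0.339 ] yawY 28.26 z [ 0.001 -0.    -1.   ] gap 0.0243 F [-0.5 -0.6 -2.2] T [ 0.   -0.03 -0.05] q6 0.65
```

View pics/s2c.png

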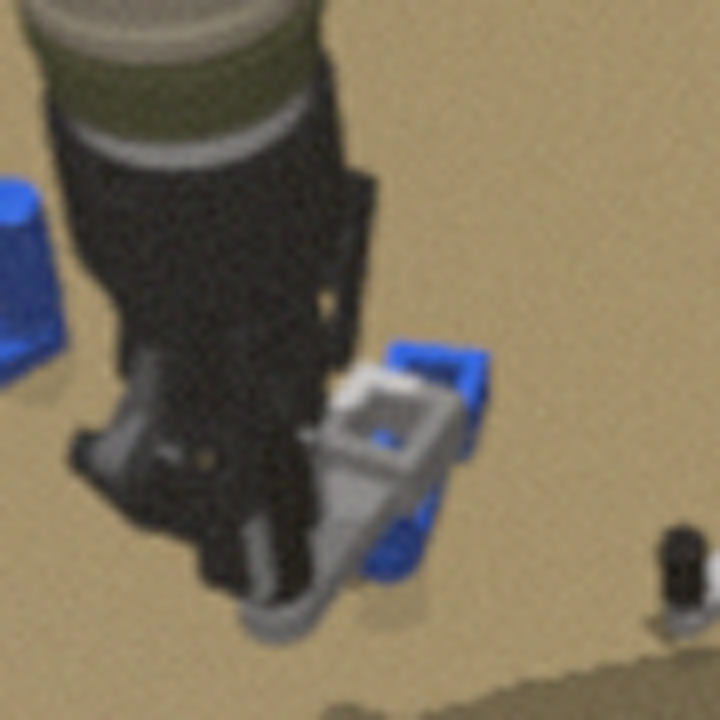

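View pics/t2.png

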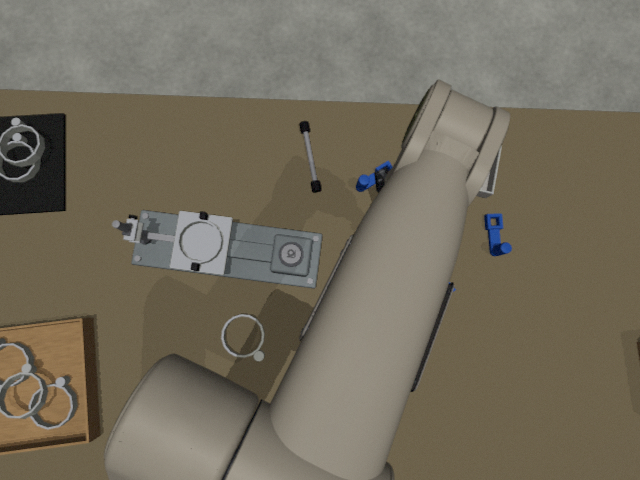

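```bash
cat >> h.py <<'E'
def ov(img,n,box,segs,out):
    x,y,w,h,s=box
    im=cv2.resize(img[y:y+h,x:x+w],None,fx=s,fy=s,interpolation=cv2.INTER_CUBIC)
    for pts,col in segs:
        P=np.array([(proj(n,p)-[x,y]+.5)*s-.5 for p in pts]); cv2.polylines(im,[P.round().astype(int).reshape(-1,1,2)],True,col,1)
    cv2.imwrite(f"pics/{out}.png",im); return im
def sq(c,a,h,z):
    return [[c[0]+h*np.sqrt(2)*np.cos(a+k*np.pi/2+np.pi/4),c[1]+h*np.sqrt(2)*np.sin(a+k*np.pi/2+np.pi/4),z] for k in range(4)]
E
python3 - <<'E'
from h import *
t=lambda X,Y:cp(230,130,8,X,Y)
B=[atz("scene",*t(*p),.158) for p in((322,430),(375,365),(470,400),(405,470))]
print(np.round(B,4),np.mean(B,0))
c=np.mean(B,0)[:2];g=np.array([.6431,-.2044]);print("ang",np.degrees(np.arctan2(*(g-c)[::-1])),np.linalg.norm(g-c))
im=cv2.imread("pics/scene0.png");c=(.5557,-.0062)
r=[ov(im,"scene",(330,240,32,30,12),[],"x")]
for a in (-5,4,13):
    A=np.radians(a); r.append(ov(im,"scene",(330,240,32,30,12),[(sq(c,A,.008,.08),(0,0,255)),(sq(c,A,.008,.098),(0,255,0))],"x"))
cv2.imwrite("pics/fit.png",np.vstack([np.hstack(r[:2]),np.hstack(r[2:])]))
E
```

```text
[[ 0.5994 -0.2433  0.158 ]
 [ 0.5711 -0.2567  0.158 ]
 [ 0.5567 -0.2259  0.158 ]
 [ 0.589  -0.2137  0.158 ]] [ 0.57905166 -0.23490499  0.158     ]
ang 25.46755958570724 0.07094184023905332
```

View pics/fit.png

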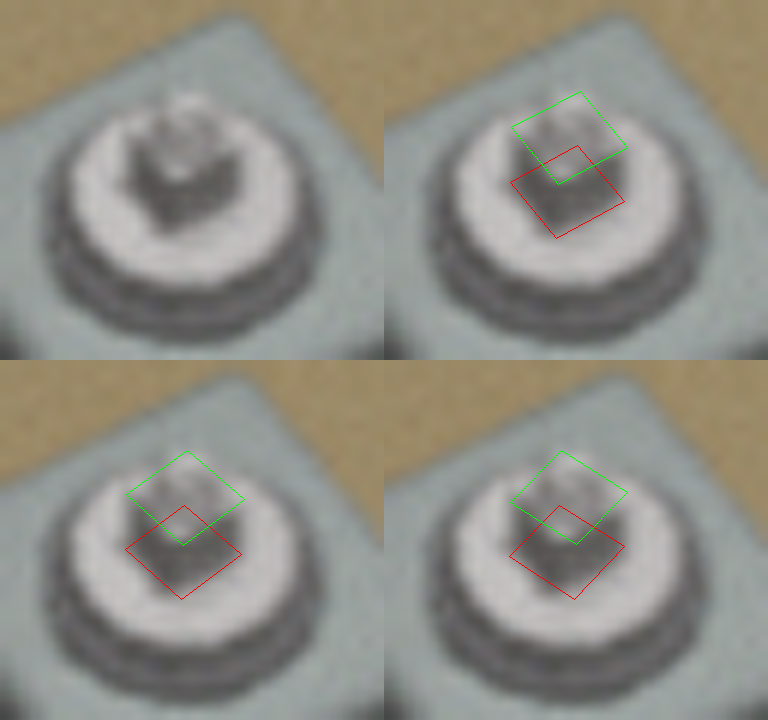

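```bash
python3 - <<'E'
from h import *
for n,box in(("scene",(335,242,22,22,17)),("top",(280,242,22,22,17))):
    im=cv2.imread(f"pics/{n}0.png");c=(.5557,-.0062);r=[ov(im,n,box,[],"x")]
    for a in (-4,-10,-16):
        A=np.radians(a); r.append(ov(im,n,box,[(sq(c,A,.008,.08),(0,0,255)),(sq(c,A,.008,.098),(0,255,0))],"x"))
    cv2.imwrite(f"pics/fit_{n}.png",np.vstack([np.hstack(r[:2]),np.hstack(r[2:])]))
E
```

```text
(no output)
```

View pics/fit_scene.png

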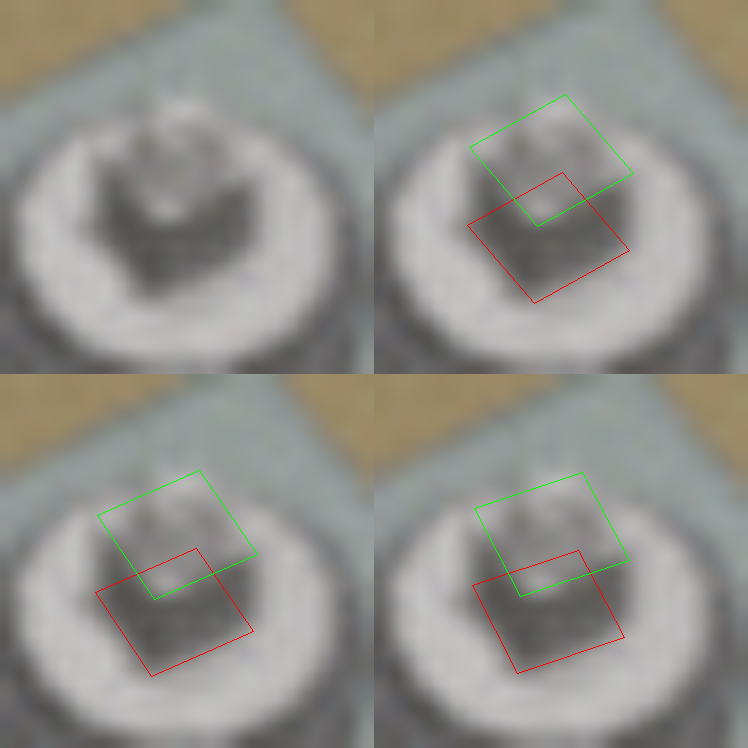

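View pics/fit_top.png

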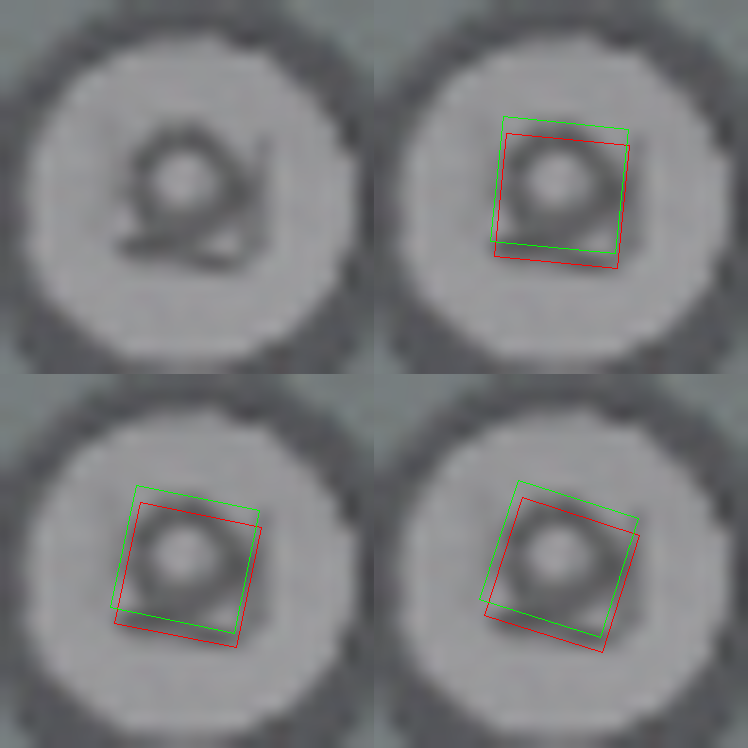

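>>> carry_out(motion=[{"jaw": -0.8,"tx": 0,"ty": 0,"tz": 0,"wx": 0,"wy": 0,"wz": 4},{"jaw": -0.8,"tx": 0,"ty": 0,"tz": 0,"wx": 0,"wy": 0,"wz": 8},{"jaw": -0.8,"tx": 0,"ty": 0,"tz": 0,"wx": 0,"wy": 0,"wz": 8},{"jaw": -0.8,"tx": 0,"ty": 0,"tz": 0,"wx": 0,"wy": 0,"wz": 8},{"jaw": -0.8,"tx": 0,"ty": 0,"tz": 0,"wx": 0,"wy": 0,"wz": 4},{"jaw": -0.8,"tx": 1.1,"ty": -0.17,"tz": 0,"wx": 0,"wy": 0,"wz": 0},{"jaw": -0.8,"tx": 2.1,"ty": -0.335,"tz": 0,"wx": 0,"wy": 0,"wz": 0},{"jaw": -0.8,"tx": 2.1,"ty": -0.335,"tz": 0,"wx": 0,"wy": 0,"wz": 0},{"jaw": -0.8,"tx": 2.1,"ty": -0.335,"tz": 0,"wx": 0,"wy": 0,"wz": 0},{"jaw": -0.8,"tx": 2.1,"ty": -0.335,"tz": 0,"wx": 0,"wy": 0,"wz": 0},{"jaw": -0.8,"tx": 2.1,"ty": -0.335,"tz": 0,"wx": 0,"wy": 0,"wz": 0},{"jaw": -0.8,"tx": 2.1,"ty": -0.335,"tz": 0,"wx": 0,"wy": 0,"wz": 0},{"jaw": -0.8,"tx": 2.1,"ty": -0.335,"tz": 0,"wx": 0,"wy": 0,"wz": 0},{"jaw": -0.8,"tx": 2.1,"ty": -0.335,"tz": 0,"wx": 0,"wy": 0,"wz": 0},{"jaw": -0.8,"tx": 1.0,"ty": -0.17,"tz": 0,"wx": 0,"wy": 0,"wz": 0},{"jaw": -0.8,"tx": 0,"ty": 0,"tz": 0,"wx": 0,"wy": 0,"wz": 0},{"jaw": -0.8,"tx": 0,"ty": 0,"tz": 0,"wx": 0,"wy": 0,"wz": 0}])

```text
clock: 7.5
tcp_pos: [0.6254, -0.0143, 0.3387]
orientation: [0.0, 0.73, 0.683, -0.0]
wrist_force: [0.2, -0.0, -1.2]
finger_gap: 0.0241
```

```bash
python3 - <<'E'
from h import *
go([.6253,-.0138,.339])
save("scene","s3",[("s3c",(300,190,90,80,8))])
save("top","t3",[("t3c",(240,210,90,80,8))])
E
```

```text
t 7.5 tcp [ 0.6254 -0.0143  0.3387] yawY -3.77 z [ 0. -0. -1.] gap 0.0241 F [ 0.2 -0.  -1.2] T [ 0.02 -0.06  0.  ] q6 1.49
tool cm [ 0.05 -0.01 -0.03]
```

View pics/s3c.png

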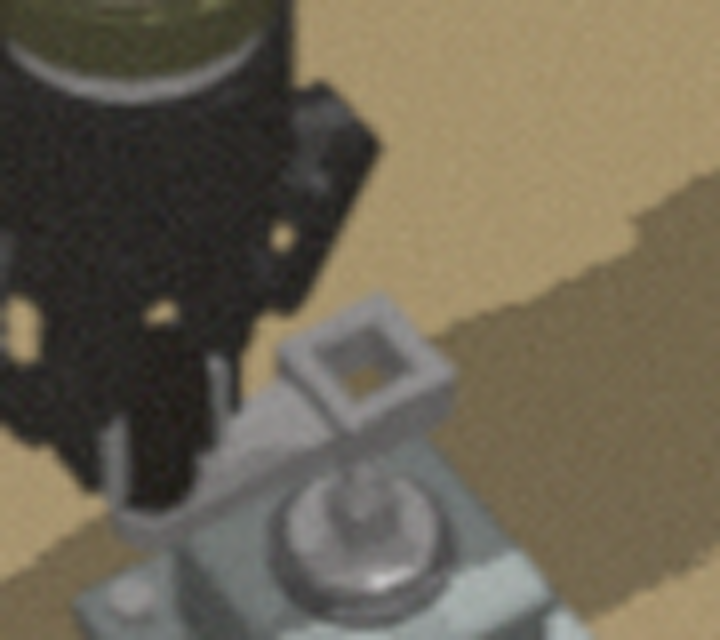

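View pics/t3c.png

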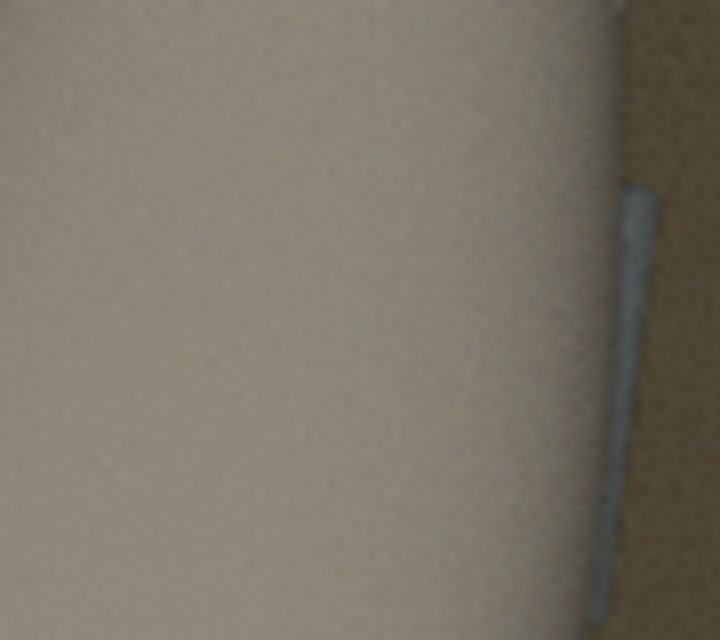

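```bash
python3 - <<'E'
from h import *
t=lambda X,Y:cp(300,190,8,X,Y)
zz=.1385
B=[atz("scene",*t(*p),zz+.02) for p in((278,358),(380,295),(457,372),(350,435))]
c=np.mean(B,0)[:2];g=np.array([.6254,-.0143]);print(np.round(c,4),"ang",np.degrees(np.arctan2(*(g-c)[::-1])),np.linalg.norm(g-c))
for i in range(4):
    d=B[(i+1)%4]-B[i]; print(np.degrees(np.arctan2(d[1],d[0])),np.linalg.norm(d))
im=cv2.imread("pics/s3.png");S=[]
for a,col in((-6,(0,0,255)),(-10,(0,255,0))):
    A=np.radians(a); cc=g-.07*np.array([np.cos(A),np.sin(A)])
    S+=[(sq(cc,A,.018,zz+.02),col),(sq(cc,A,.01,zz+.02),col)]
ov(im,"scene",(300,190,90,80,8),S,"s3o")
E
```

```text
[ 0.5568 -0.0057] ang -7.179249448247107 0.06910517337941471
179.96462868445533 0.036331238092741136
88.76786144229669 0.03419191988970066
-2.0160709780903145 0.036798230363710806
-92.05242006580686 0.03293301518918404
```

View pics/s3o.png

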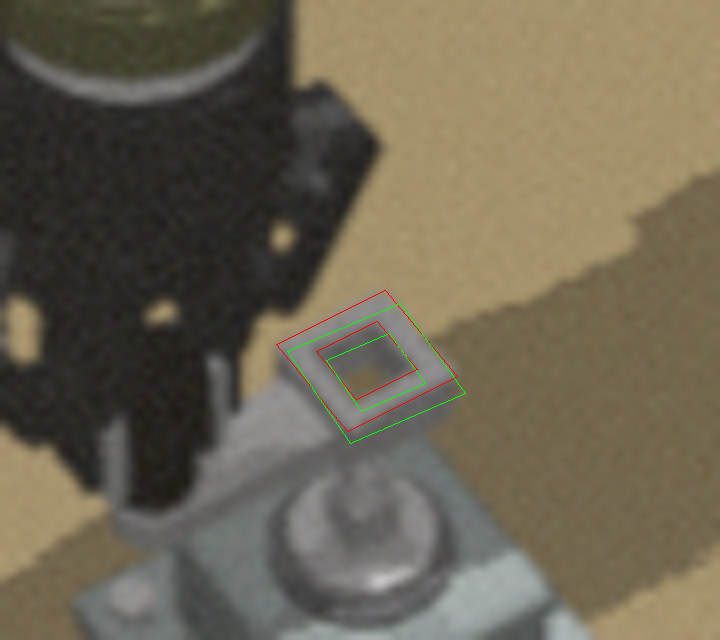

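>>> carry_out(motion=[{"jaw": -0.8,"tx": 0.05,"ty": -0.05,"tz": 1,"wx": 0,"wy": 0,"wz": 0},{"jaw": -0.8,"tx": 0,"ty": 0,"tz": 1,"wx": 0,"wy": 0,"wz": 0},{"jaw": -0.8,"tx": 0,"ty": 0,"tz": 0.7,"wx": 0,"wy": 0,"wz": 0},{"jaw": -0.8,"tx": 0,"ty": 0,"tz": 0.5,"wx": 0,"wy": 0,"wz": 0},{"jaw": -0.8,"tx": 0,"ty": 0,"tz": 0.5,"wx": 0,"wy": 0,"wz": 0},{"jaw": -0.8,"tx": 0,"ty": 0,"tz": 0.3,"wx": 0,"wy": 0,"wz": 0},{"jaw": -0.8,"tx": 0,"ty": 0,"tz": 0,"wx": 0,"wy": 0,"wz": 0}])

```text
clock: 8.48
tcp_pos: [0.6247, -0.0132, 0.2985]
orientation: [-0.0, 0.73, 0.684, -0.0]
wrist_force: [0.8, 0.2, -0.8]
finger_gap: 0.0241
```

```bash
python3 - <<'E'
from h import *
st()
save("scene","s4",[("s4c",(300,190,90,80,8))])
E
```

```text
t 8.475 tcp [ 0.6247 -0.0132  0.2985] yawY -3.74 z [-0.  0. -1.] gap 0.0241 F [ 0.8  0.2 -0.8] T [-0.04 -0.05  0.01] q6 1.49
```

View pics/s4c.png

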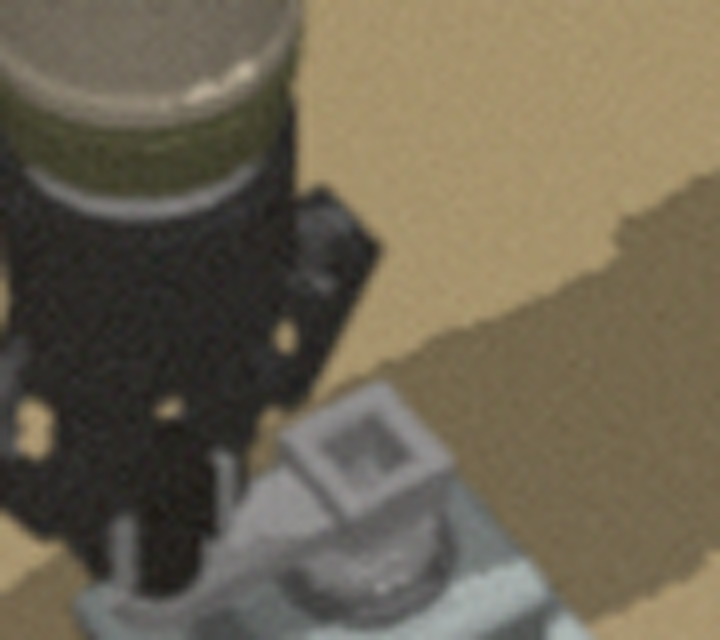

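>>> carry_out(motion=[{"jaw": -0.8,"tx": 0,"ty": 0,"tz": 0.4,"wx": 0,"wy": 0,"wz": 0},{"jaw": -0.8,"tx": 0,"ty": 0,"tz": 0.4,"wx": 0,"wy": 0,"wz": 0},{"jaw": -0.8,"tx": 0,"ty": 0,"tz": 0.4,"wx": 0,"wy": 0,"wz": 0},{"jaw": -0.8,"tx": 0,"ty": 0,"tz": 0.3,"wx": 0,"wy": 0,"wz": 0},{"jaw": -0.8,"tx": 0,"ty": 0,"tz": 0,"wx": 0,"wy": 0,"wz": 0}])

```text
clock: 9.15
tcp_pos: [0.6246, -0.0132, 0.2833]
orientation: [-0.0, 0.73, 0.684, -0.0]
wrist_force: [-0.5, -0.5, -1.0]
finger_gap: 0.0244
```

```bash
python3 - <<'E'
from h import *
st()
E
```

```text
t 9.15 tcp [ 0.6246 -0.0132  0.2833] yawY -3.74 z [-0.001  0.    -1.   ] gap 0.0244 F [-0.5 -0.5 -1. ] T [-0.01 -0.11  0.02] q6 1.49
```

>>> carry_out(motion=[{"jaw": -0.8,"tx": 0,"ty": 0,"tz": 0.15,"wx": 0,"wy": 0,"wz": 0},{"jaw": -0.8,"tx": 0,"ty": 0,"tz": 0.1,"wx": 0,"wy": 0,"wz": 0},{"jaw": -0.8,"tx": 0,"ty": 0,"tz": 0.05,"wx": 0,"wy": 0,"wz": 0},{"jaw": -0.8,"tx": 0,"ty": 0,"tz": 0,"wx": 0,"wy": 0,"wz": 0}])

```text
clock: 9.65
tcp_pos: [0.6248, -0.0133, 0.2807]
orientation: [0.0, 0.73, 0.684, 0.0]
wrist_force: [0.6, 0.5, -0.9]
finger_gap: 0.0244
```

```bash
python3 - <<'E'
from h import *
st()
save("scene","s5",[("s5c",(300,200,90,80,8))])
E
```

```text
t 9.65 tcp [ 0.6248 -0.0133  0.2807] yawY -3.74 z [ 0.  0. -1.] gap 0.0244 F [ 0.6  0.5 -0.9] T [-0.01 -0.12  0.01] q6 1.49
```

View pics/s5c.png

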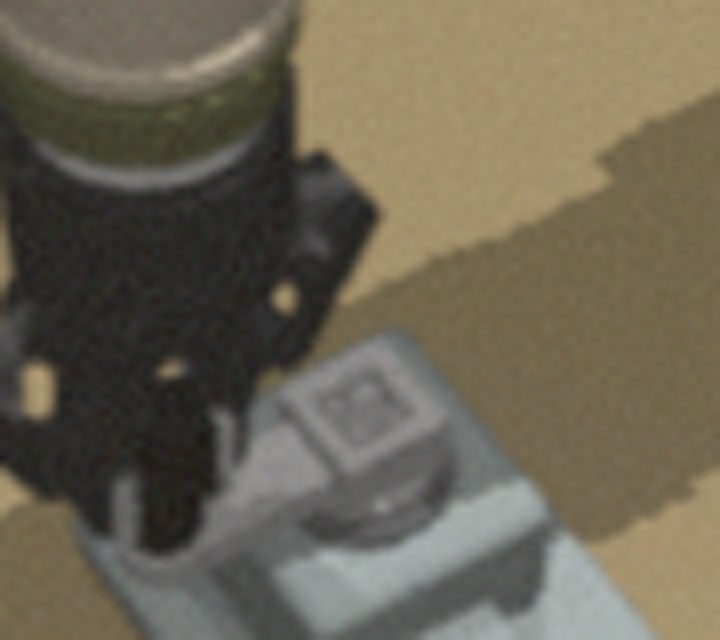

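>>> carry_out(motion=[{"jaw": -0.8,"tx": 0,"ty": 0,"tz": 0.05,"wx": 0,"wy": 0,"wz": 0},{"jaw": -0.8,"tx": 0,"ty": 0,"tz": 0.05,"wx": 0,"wy": 0,"wz": 0},{"jaw": -0.8,"tx": 0,"ty": 0,"tz": 0,"wx": 0,"wy": 0,"wz": 0}])

```text
clock: 10.07
tcp_pos: [0.6248, -0.0132, 0.2803]
orientation: [0.0, 0.73, 0.684, 0.0]
wrist_force: [-0.4, -0.4, 3.4]
finger_gap: 0.0241
```

```bash
python3 - <<'E'
from h import *
st()
# pointer / mark prep crops
im=cv2.imread("pics/s5.png")[330:410,395:475]; cv2.imwrite("pics/p5.png",cv2.resize(im,None,fx=9,fy=9,interpolation=cv2.INTER_CUBIC)[:600*2])
E
```

```text
t 10.075 tcp [ 0.6248 -0.0132  0.2803] yawY -3.74 z [ 0.001 -0.    -1.   ] gap 0.0241 F [-0.4 -0.4  3.4] T [ 0.02  0.37 -0.01] q6 1.49
```

View pics/p5.png

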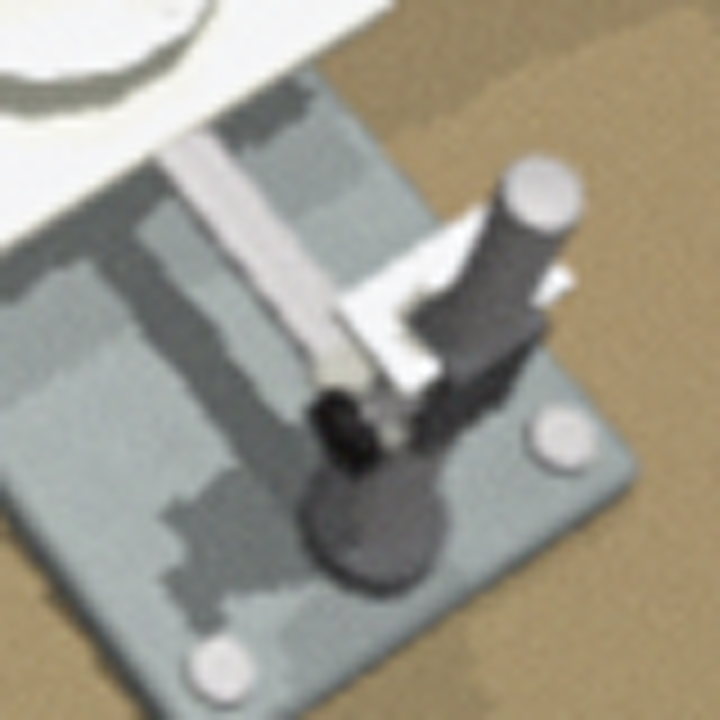

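```bash
python3 - <<'E'
import cv2
a=cv2.imread("pics/top0.png")[212:256,108:158]; cv2.imwrite("pics/mt.png",cv2.resize(a,None,fx=14,fy=14,interpolation=cv2.INTER_CUBIC))
a=cv2.imread("pics/scene0.png")[340:384,420:470]; cv2.imwrite("pics/ms.png",cv2.resize(a,None,fx=14,fy=14,interpolation=cv2.INTER_CUBIC))
E
```

```text
(no output)
```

View pics/mt.png

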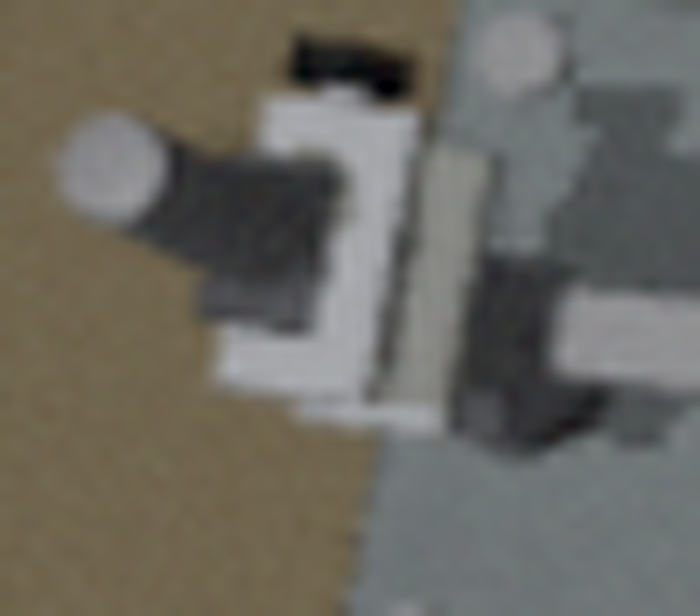

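View pics/ms.png

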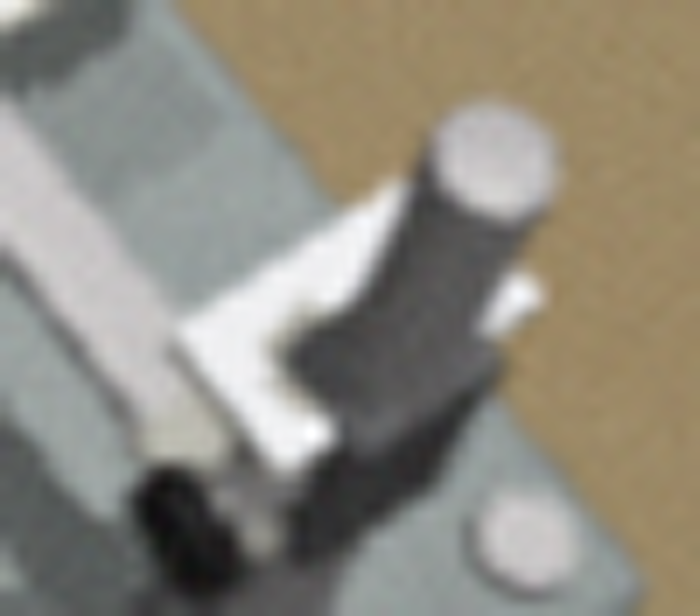

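```bash
python3 - <<'E'
from h import *
np.set_printoptions(precision=4,suppress=True)
T=lambda X,Y:cp(108,212,14,X,Y); S=lambda X,Y:cp(420,340,14,X,Y)
print("A",tri(T(420,110),S(180,330)))
print("D",tri(T(260,97),S(285,472)))
print("post",tri(T(112,168),S(492,160)))
print("lowerfront+x",tri(T(490,150),S(148,450)), "Cguess up",tri(T(215,382),S(540,292)),"low",tri(T(300,415),S(540,292)))
# given z guesses
for z in(.1,.11,.12,.13,.14,.15,.16):
    a=atz("top",*T(420,110),z);b=atz("top",*T(365,395),z);c=atz("top",*T(487,150),z);d=atz("top",*T(443,432),z); print(z,a[:2],np.linalg.norm(a-b),c[:2],np.linalg.norm(c-d))
# pointer tip top corners
print("ptr",[atz("top",*T(*p),z)[:2] for p in((555,290),(553,378)) for z in(.08,.09)])
E
```

```text
A (array([0.6109, 0.3134, 0.1383]), np.float64(0.0015264256328525129))
D (array([0.613 , 0.3361, 0.138 ]), np.float64(0.0011412205441418113))
post (array([0.5912, 0.3334, 0.2003]), np.float64(0.00028110601008214436))
lowerfront+x (array([0.6109, 0.3154, 0.1012]), np.float64(0.003015574283198271)) Cguess up (array([0.5696, 0.3393, 0.1391]), np.float64(9.831572995324962e-05)) low (array([0.5648, 0.3346, 0.1244]), np.float64(0.00701902444356853))
0.1 [0.618  0.3257] 0.044834319404181956 [0.612 0.315] 0.04411679196700239
0.11 [0.6162 0.3223] 0.044408679113354235 [0.6103 0.3117] 0.04369796361379509
0.12 [0.6145 0.3189] 0.04398303882252639 [0.6087 0.3084] 0.0432791352605878
0.13 [0.6128 0.3155] 0.04355739853169867 [0.607  0.3051] 0.04286030690738038
0.14 [0.611  0.3122] 0.04313175824087083 [0.6053 0.3019] 0.04244147855417309
0.15 [0.6093 0.3088] 0.042706117950042984 [0.6036 0.2986] 0.04202265020096579
0.16 [0.6075 0.3054] 0.04228047765921526 [0.6019 0.2953] 0.04160382184775849
ptr [array([0.5935, 0.3094]), array([0.592 , 0.3062]), array([0.5796, 0.3086]), array([0.5782, 0.3055])]
```

```bash
python3 - <<'E'
from h import *
np.set_printoptions(precision=4,suppress=True)
T=lambda X,Y:cp(108,212,14,X,Y); S=lambda X,Y:cp(420,340,14,X,Y)
print(tri(T(555,290),S(140,455)))
for z in(.07,.075,.08,.085,.09):
    p=atz("top",*T(555,290),z); q=(proj("scene",p)-[420,340]+.5)*14-.5; p2=atz("top",*T(700,300),z);q2=(proj("scene",p2)-[420,340]+.5)*14-.5; 
    # left edge x in scene at row 350
    print(z,q,q2)
a=cv2.imread("pics/top0.png")[205:280,130:240]; cv2.imwrite("pics/tt.png",cv2.resize(a,None,fx=7,fy=7,interpolation=cv2.INTER_CUBIC))
a=cv2.imread("pics/scene0.png")[285:370,350:450]; cv2.imwrite("pics/ts.png",cv2.resize(a,None,fx=7,fy=7,interpolation=cv2.INTER_CUBIC))
E
```

```text
(array([0.5963, 0.3118, 0.0681]), np.float64(0.0032707092831719083))
0.07 [164.3122 449.8677] [ 52.735  323.3239]
0.075 [166.0198 424.5639] [ 54.574  298.5201]
0.08 [167.7385 399.0956] [ 56.425  273.5543]
0.085 [169.4684 373.4614] [ 58.2882 248.425 ]
0.09 [171.2096 347.6596] [ 60.1636 223.1303]
```

View pics/ts.png

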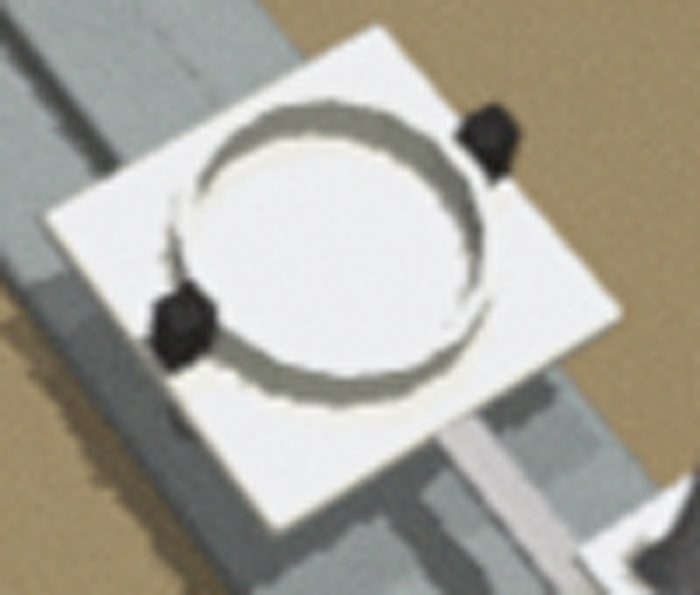

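View pics/tt.png

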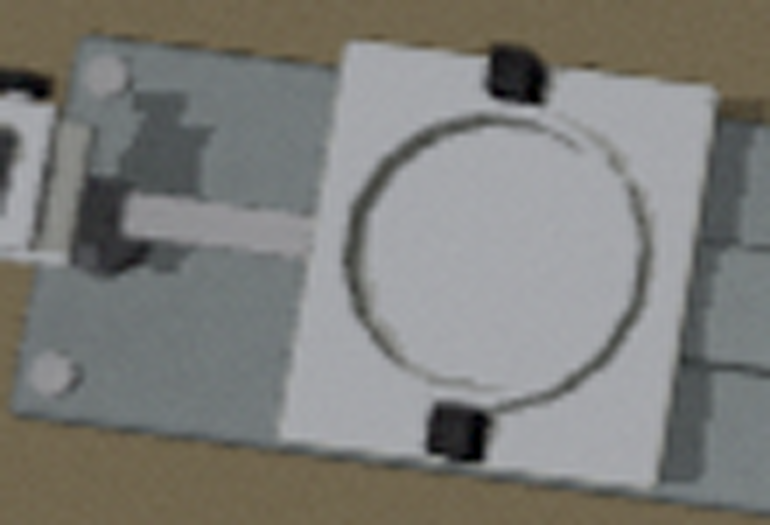

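```bash
python3 - <<'E'
from h import *
np.set_printoptions(precision=4,suppress=True)
T=lambda X,Y:cp(130,205,7,X,Y); S=lambda X,Y:cp(350,285,7,X,Y)
for a,b in(((345,40),(278,532)),((718,85),(43,215)),((660,487),(380,25)),((280,442),(622,312))): print(tri(T(*a),S(*b)))
# pointer root +x edge 
E
```

```text
(array([0.6459, 0.2455, 0.0729]), np.float64(0.0002487700517340342))
(array([0.6344, 0.1268, 0.0742]), np.float64(0.0009964165620381129))
(array([0.5058, 0.1395, 0.0722]), np.float64(0.002598803154800794))
(array([0.5176, 0.2575, 0.0721]), np.float64(7.286250891820657e-06))
```

```bash
cat >> h.py <<'E'
def arc(deg0,steps,step,c=(.5557,-.0066),r=.0698):
    s,R=st(); th=np.radians(deg0-step*np.arange(0,steps+1))
    P=np.c_[c[0]+r*np.cos(th),c[1]+r*np.sin(th)]
    prev=s["tcp_pos"][:2]; acc=R[:2,:2].T@prev*100; out=[]
    for p in P[1:]:
        t=R[:2,:2].T@p*100; d=np.round(t-acc,2); acc=acc+d; out.append(d)
    print([(float(a),float(b)) for a,b in out])
    d=s["tcp_pos"][:2]-np.array(c); print("now ang",np.degrees(np.arctan2(d[1],d[0])),"r",np.linalg.norm(d))
E
python3 - <<'E'
from h import *
arc(-5.5,20,9)
E
```

```text
t 10.075 tcp [ 0.6248 -0.0132  0.2803] yawY -3.74 z [ 0.001 -0.    -1.   ] gap 0.0241 F [-0.4 -0.4  3.4] T [ 0.02  0.37 -0.01] q6 1.49
[(-1.09, -0.09), (-1.06, -0.28), (-1.0, -0.45), (-0.91, -0.6), (-0.81, -0.74), (-0.69, -0.86), (-0.54, -0.95), (-0.39, -1.02), (-0.22, -1.07), (-0.06, -1.1), (0.12, -1.09), (0.29, -1.05), (0.45, -1.0), (0.6, -0.92), (0.74, -0.81), (0.85, -0.68), (0.95, -0.55), (1.03, -0.38), (1.07, -0.23), (1.09, -0.05)]
now ang -5.471479111706514 r 0.0694584605667788
```

>>> carry_out(motion=[{"jaw": -0.8,"tx": -1.09,"ty": -0.09,"tz": 0,"wx": 0,"wy": 0,"wz": 0},{"jaw": -0.8,"tx": -1.06,"ty": -0.28,"tz": 0,"wx": 0,"wy": 0,"wz": 0},{"jaw": -0.8,"tx": -1.0,"ty": -0.45,"tz": 0,"wx": 0,"wy": 0,"wz": 0},{"jaw": -0.8,"tx": -0.91,"ty": -0.6,"tz": 0,"wx": 0,"wy": 0,"wz": 0},{"jaw": -0.8,"tx": -0.81,"ty": -0.74,"tz": 0,"wx": 0,"wy": 0,"wz": 0},{"jaw": -0.8,"tx": -0.69,"ty": -0.86,"tz": 0,"wx": 0,"wy": 0,"wz": 0},{"jaw": -0.8,"tx": -0.54,"ty": -0.95,"tz": 0,"wx": 0,"wy": 0,"wz": 0},{"jaw": -0.8,"tx": -0.39,"ty": -1.02,"tz": 0,"wx": 0,"wy": 0,"wz": 0},{"jaw": -0.8,"tx": -0.22,"ty": -1.07,"tz": 0,"wx": 0,"wy": 0,"wz": 0},{"jaw": -0.8,"tx": -0.06,"ty": -1.1,"tz": 0,"wx": 0,"wy": 0,"wz": 0}])

```text
clock: 11.32
tcp_pos: [0.5486, -0.077, 0.2801]
orientation: [0.001, 0.73, 0.683, -0.0]
wrist_force: [4.2, -1.2, 5.0]
finger_gap: 0.0243
```

```bash
python3 - <<'E'
from h import *
arc(-95.5,10,9)
save("scene","s6",[("s6c",(290,170,100,85,8))])
E
```

```text
t 11.325 tcp [ 0.5486 -0.077   0.2801] yawY -3.78 z [ 0.001 -0.002 -1.   ] gap 0.0243 F [ 4.2 -1.2  5. ] T [-0.03 -1.08 -0.02] q6 1.35
[(0.21, -1.05), (0.29, -1.06), (0.45, -1.0), (0.6, -0.91), (0.73, -0.81), (0.86, -0.69), (0.95, -0.54), (1.02, -0.39), (1.07, -0.23), (1.1, -0.05)]
now ang -95.7941355438306 r 0.07072542599271674
```

View pics/s6.png

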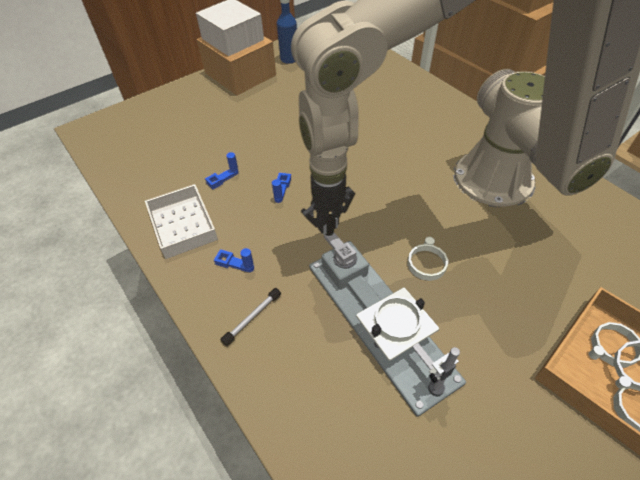

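>>> carry_out(motion=[{"jaw": -0.8,"tx": 0.12,"ty": -1.09,"tz": 0,"wx": 0,"wy": 0,"wz": 0},{"jaw": -0.8,"tx": 0.29,"ty": -1.05,"tz": 0,"wx": 0,"wy": 0,"wz": 0},{"jaw": -0.8,"tx": 0.45,"ty": -1.0,"tz": 0,"wx": 0,"wy": 0,"wz": 0},{"jaw": -0.8,"tx": 0.6,"ty": -0.92,"tz": 0,"wx": 0,"wy": 0,"wz": 0},{"jaw": -0.8,"tx": 0.74,"ty": -0.81,"tz": 0,"wx": 0,"wy": 0,"wz": 0},{"jaw": -0.8,"tx": 0.85,"ty": -0.68,"tz": 0,"wx": 0,"wy": 0,"wz": 0},{"jaw": -0.8,"tx": 0.95,"ty": -0.55,"tz": 0,"wx": 0,"wy": 0,"wz": 0},{"jaw": -0.8,"tx": 1.03,"ty": -0.38,"tz": 0,"wx": 0,"wy": 0,"wz": 0},{"jaw": -0.8,"tx": 1.07,"ty": -0.23,"tz": 0,"wx": 0,"wy": 0,"wz": 0},{"jaw": -0.8,"tx": 1.09,"ty": -0.05,"tz": 0,"wx": 0,"wy": 0,"wz": 0},{"jaw": -0.8,"tx": 1.09,"ty": 0.11,"tz": 0,"wx": 0,"wy": 0,"wz": 0},{"jaw": -0.8,"tx": 1.06,"ty": 0.28,"tz": 0,"wx": 0,"wy": 0,"wz": 0},{"jaw": -0.8,"tx": 1.0,"ty": 0.45,"tz": 0,"wx": 0,"wy": 0,"wz": 0},{"jaw": -0.8,"tx": 0.91,"ty": 0.6,"tz": 0,"wx": 0,"wy": 0,"wz": 0},{"jaw": -0.8,"tx": 0.81,"ty": 0.74,"tz": 0,"wx": 0,"wy": 0,"wz": 0},{"jaw": -0.8,"tx": 0.69,"ty": 0.86,"tz": 0,"wx": 0,"wy": 0,"wz": 0},{"jaw": -0.8,"tx": 0.54,"ty": 0.95,"tz": 0,"wx": 0,"wy": 0,"wz": 0},{"jaw": -0.8,"tx": 0.39,"ty": 1.02,"tz": 0,"wx": 0,"wy": 0,"wz": 0},{"jaw": -0.8,"tx": 0.22,"ty": 1.07,"tz": 0,"wx": 0,"wy": 0,"wz": 0},{"jaw": -0.8,"tx": 0.06,"ty": 1.1,"tz": 0,"wx": 0,"wy": 0,"wz": 0}])

```text
clock: 13.88
tcp_pos: [0.56, 0.0631, 0.2797]
orientation: [-0.002, 0.73, 0.684, -0.002]
wrist_force: [-3.5, 1.9, 11.4]
finger_gap: 0.0242
```

```bash
python3 - <<'E'
from h import *
arc(-275.5,20,9)
save("scene","s7",[("s7c",(395,310,80,80,7))])
save("top","t7")
E
```

```text
t 13.875 tcp [0.56   0.0631 0.2797] yawY -3.7 z [-0.006 -0.001 -1.   ] gap 0.0242 F [-3.5  1.9 11.4] T [-0.09  0.91 -0.08] q6 1.61
[(-0.12, 1.33), (-0.29, 1.06), (-0.45, 1.0), (-0.6, 0.91), (-0.74, 0.81), (-0.86, 0.69), (-0.95, 0.54), (-1.02, 0.39), (-1.07, 0.22), (-1.1, 0.05), (-1.09, -0.12), (-1.05, -0.29), (-1.0, -0.45), (-0.92, -0.6), (-0.81, -0.74), (-0.68, -0.85), (-0.55, -0.95), (-0.38, -1.03), (-0.23, -1.07), (-0.05, -1.09)]
now ang 86.49342562336832 r 0.0698027808550945
```

View pics/s7.png

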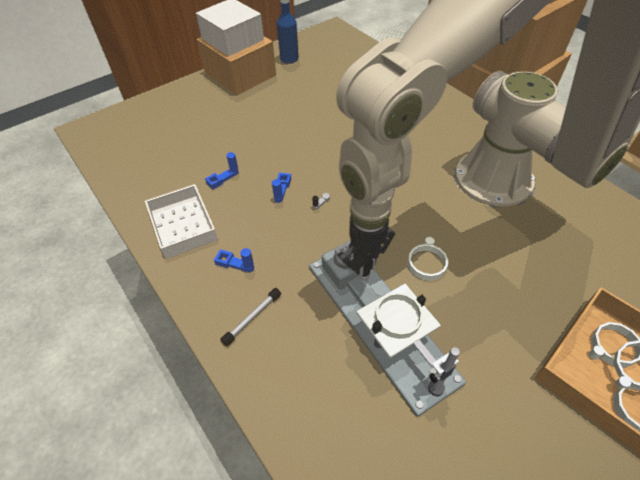

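View pics/t7.png

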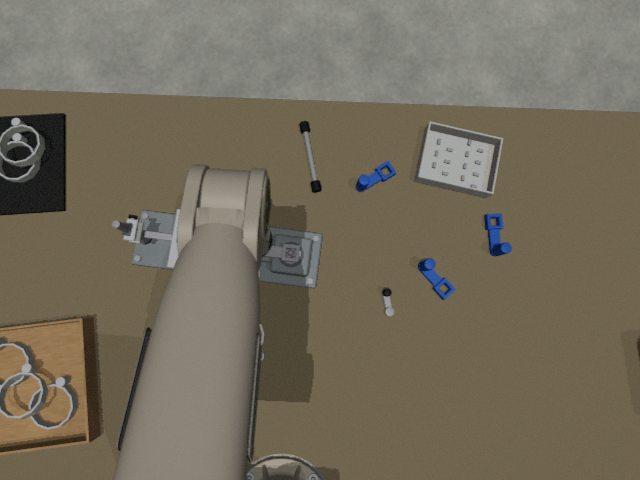

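```bash
cat >> h.py <<'E'
def tabz(uvs,XY=((.6459,.2455),(.6344,.1268),(.5058,.1395),(.5176,.2575))):
    # height along vertical line nearest to pixel, scene camera
    out=[]
    for uv,xy in zip(uvs,XY):
        if uv is None: continue
        zs=np.linspace(.03,.2,3401); e=[np.linalg.norm(proj("scene",[*xy,z])-uv) for z in zs]; i=int(np.argmin(e)); out.append((round(zs[i],4),round(e[i],2)))
    return out
E
python3 - <<'E'
from h import *
a=cv2.imread("pics/s7.png")[275:375,350:470]; cv2.imwrite("pics/s7t.png",cv2.resize(a,None,fx=6.5,fy=6.5,interpolation=cv2.INTER_CUBIC)[:600])
E
```

```text
(no output)
```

View pics/s7t.png

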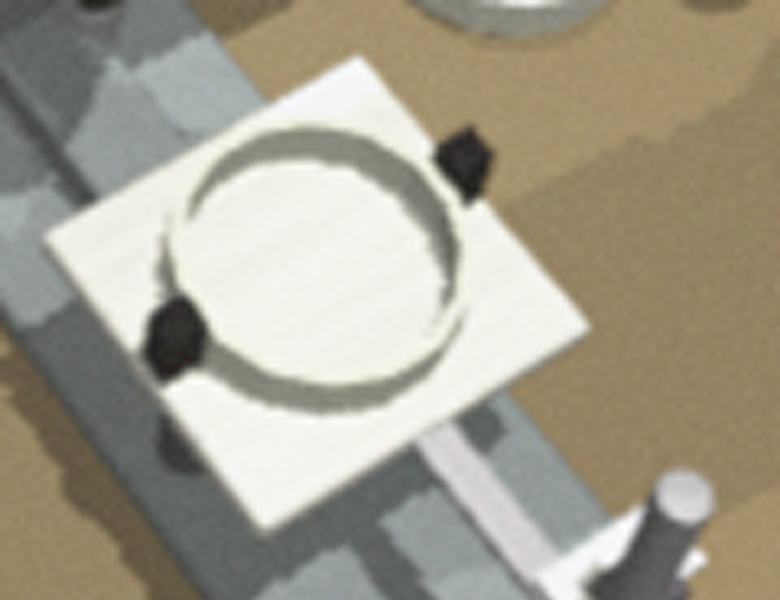

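```bash
python3 - <<'E'
from h import *
S0=lambda X,Y:cp(350,285,7,X,Y); S=lambda X,Y:cp(350,275,6.5,X,Y)
print(tabz([S0(278,532),S0(43,215),S0(380,25),S0(622,312)]))
print(tabz([S(265,534),S(42,237),S(360,55),S(591,326)]))
E
```

```text
[(np.float64(0.0729), np.float64(0.06)), (np.float64(0.0743), np.float64(0.24)), (np.float64(0.0725), np.float64(0.58)), (np.float64(0.0721), np.float64(0.0))]
[(np.float64(0.0919), np.float64(0.15)), (np.float64(0.093), np.float64(0.18)), (np.float64(0.0937), np.float64(0.47)), (np.float64(0.0926), np.float64(0.24))]
```

>>> carry_out(motion=[{"jaw": -0.8,"tx": -0.12,"ty": 1.09,"tz": -0.05,"wx": 0,"wy": 0,"wz": 0},{"jaw": -0.8,"tx": -0.29,"ty": 1.05,"tz": -0.03,"wx": 0,"wy": 0,"wz": 0},{"jaw": -0.8,"tx": -0.45,"ty": 1.0,"tz": 0,"wx": 0,"wy": 0,"wz": 0},{"jaw": -0.8,"tx": -0.6,"ty": 0.92,"tz": 0,"wx": 0,"wy": 0,"wz": 0},{"jaw": -0.8,"tx": -0.74,"ty": 0.81,"tz": 0,"wx": 0,"wy": 0,"wz": 0},{"jaw": -0.8,"tx": -0.85,"ty": 0.68,"tz": 0,"wx": 0,"wy": 0,"wz": 0},{"jaw": -0.8,"tx": -0.95,"ty": 0.55,"tz": 0,"wx": 0,"wy": 0,"wz": 0},{"jaw": -0.8,"tx": -1.03,"ty": 0.38,"tz": 0,"wx": 0,"wy": 0,"wz": 0},{"jaw": -0.8,"tx": -1.07,"ty": 0.23,"tz": 0,"wx": 0,"wy": 0,"wz": 0},{"jaw": -0.8,"tx": -1.09,"ty": 0.05,"tz": 0,"wx": 0,"wy": 0,"wz": 0},{"jaw": -0.8,"tx": -1.09,"ty": -0.1,"tz": 0,"wx": 0,"wy": 0,"wz": 0},{"jaw": -0.8,"tx": -1.06,"ty": -0.28,"tz": 0,"wx": 0,"wy": 0,"wz": 0},{"jaw": -0.8,"tx": -1.0,"ty": -0.45,"tz": 0,"wx": 0,"wy": 0,"wz": 0},{"jaw": -0.8,"tx": -0.91,"ty": -0.6,"tz": 0,"wx": 0,"wy": 0,"wz": 0},{"jaw": -0.8,"tx": -0.81,"ty": -0.74,"tz": 0,"wx": 0,"wy": 0,"wz": 0},{"jaw": -0.8,"tx": -0.69,"ty": -0.86,"tz": 0,"wx": 0,"wy": 0,"wz": 0},{"jaw": -0.8,"tx": -0.54,"ty": -0.95,"tz": 0,"wx": 0,"wy": 0,"wz": 0},{"jaw": -0.8,"tx": -0.39,"ty": -1.02,"tz": 0,"wx": 0,"wy": 0,"wz": 0},{"jaw": -0.8,"tx": -0.22,"ty": -1.07,"tz": 0,"wx": 0,"wy": 0,"wz": 0},{"jaw": -0.8,"tx": -0.06,"ty": -1.1,"tz": 0,"wx": 0,"wy": 0,"wz": 0}])

```text
clock: 16.48
tcp_pos: [0.5485, -0.0769, 0.2803]
orientation: [0.001, 0.73, 0.683, -0.001]
wrist_force: [4.4, -1.3, 2.4]
finger_gap: 0.0244
```

```bash
python3 - <<'E'
from h import *
arc(-95.5,10,9)
save("scene","s8",[("s8t",(350,265,120,92,6.5)),("s8p",(405,325,60,60,10)),("s8k",(300,190,90,80,7))])
save("top","t8",[("t8p",(95,195,100,75,7))])
E
```

```text
t 16.475 tcp [ 0.5485 -0.0769  0.2803] yawY -3.78 z [ 0.    -0.002 -1.   ] gap 0.0244 F [ 4.4 -1.3  2.4] T [-0.21 -1.06  0.01] q6 1.35
[(0.2, -1.04), (0.29, -1.06), (0.45, -1.0), (0.6, -0.91), (0.73, -0.81), (0.86, -0.69), (0.95, -0.54), (1.02, -0.39), (1.07, -0.23), (1.1, -0.05)]
now ang -95.86354079761979 r 0.07063336969703819
```

View pics/s8t.png

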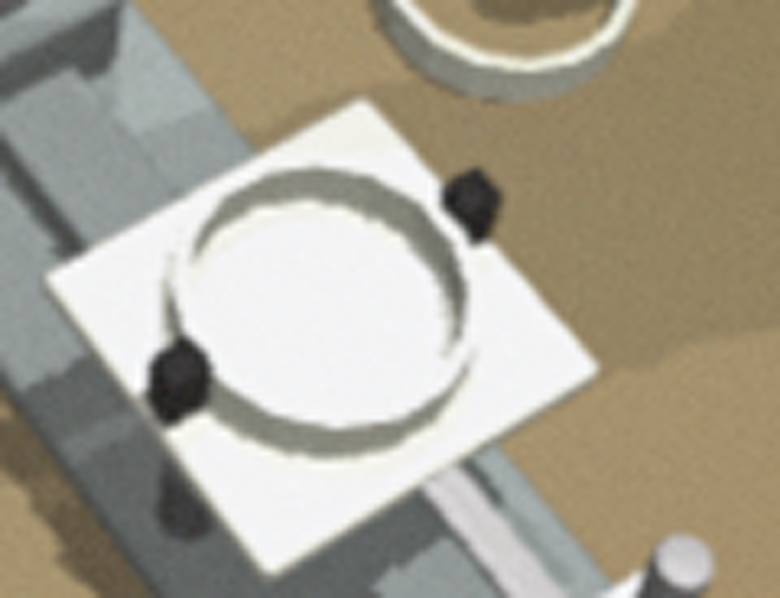

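View pics/s8p.png

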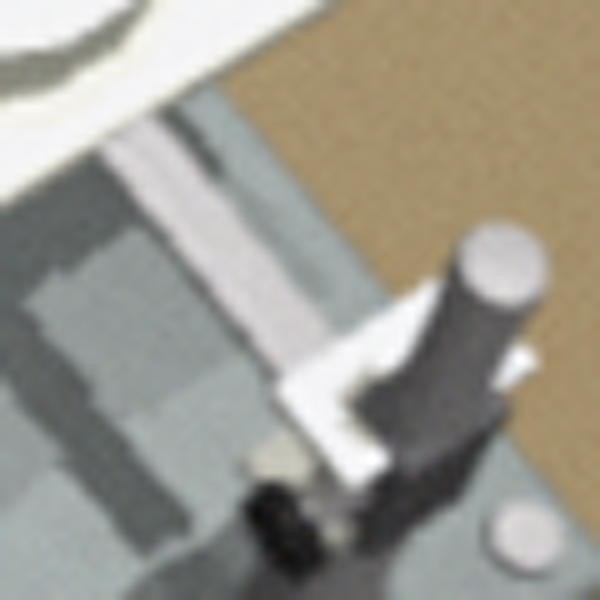

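View pics/t8p.png

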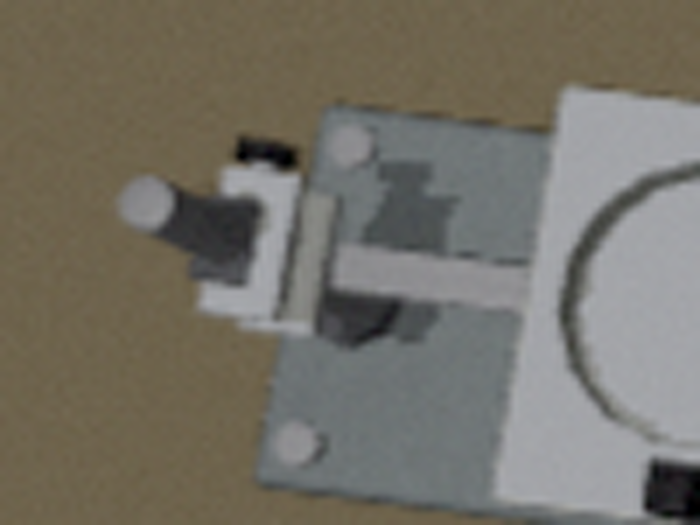

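View pics/s8k.png

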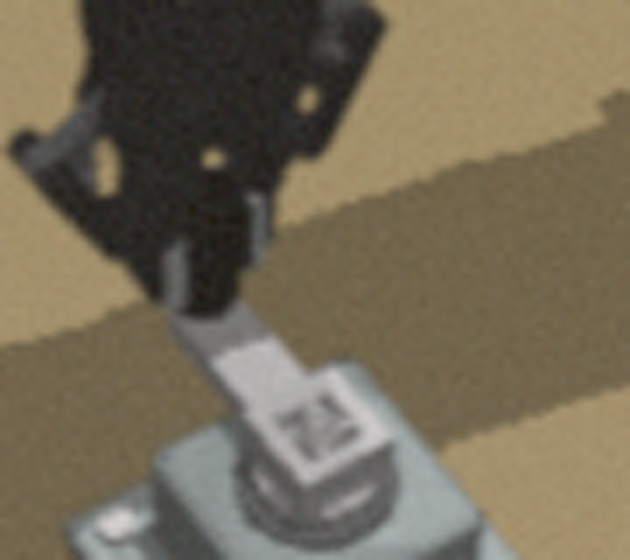

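```bash
python3 - <<'E'
from h import *
S=lambda X,Y:cp(350,265,6.5,X,Y)
print(tabz([S(270,578),S(45,275),S(365,95),S(600,368)]))
P=lambda X,Y:cp(405,325,10,X,Y)
print(tabz([P(278,388),P(247,463)],((.6109,.3134),(.6109,.3134))))
T8=lambda X,Y:cp(95,195,7,X,Y)
print("low corner",tri(T8(336,195),P(247,463)))
# overlay teeth model
s8=cv2.imread("pics/s8.png");t8=cv2.imread("pics/t8.png")
A=np.array([.6109,.3134]);B=A-.044*np.array([np.cos(np.radians(-5.)),np.sin(np.radians(-5.))])*1
u=np.array([np.cos(np.radians(-4.6)),np.sin(np.radians(-4.6))]); v=np.array([-u[1],u[0]])
def face(z): return [[*(A),z],[*(A-.044*u),z],[*(A-.044*u+.022*v),z],[*(A+.022*v),z]]
segs=[(face(.138),(0,0,255)),(face(.132),(0,200,255)),(face(.104),(0,255,0)),(face(.098),(255,0,0))]
ov(s8,"scene",(405,325,60,60,10),segs,"os"); ov(t8,"top",(100,210,60,50,11),segs,"ot")
E
```

```text
[(np.float64(0.1073), np.float64(0.11)), (np.float64(0.1107), np.float64(0.28)), (np.float64(0.1092), np.float64(0.33)), (np.float64(0.108), np.float64(0.17))]
[(np.float64(0.1379), np.float64(0.46)), (np.float64(0.1022), np.float64(0.67))]
low corner (array([0.61089268, 0.31411184, 0.10241894]), np.float64(0.001161073158274126))
```

View pics/os.png

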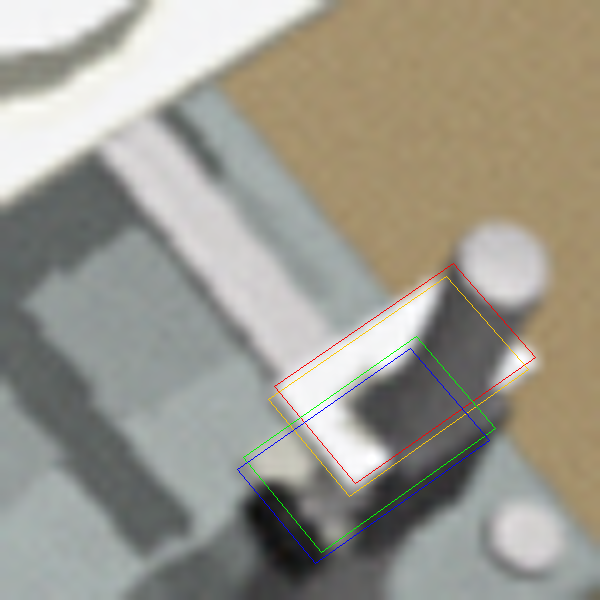

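View pics/ot.png

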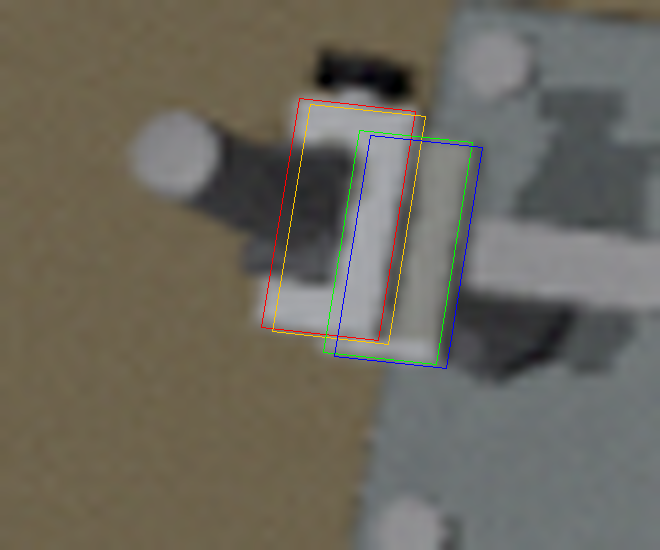

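```bash
python3 - <<'E'
import cv2
a=cv2.imread("pics/t8.png")[222:246,134:180]; cv2.imwrite("pics/pt.png",cv2.resize(a,None,fx=16,fy=16,interpolation=cv2.INTER_CUBIC))
a=cv2.imread("pics/s8.png")[330:370,410:445]; cv2.imwrite("pics/ps.png",cv2.resize(a,None,fx=15,fy=15,interpolation=cv2.INTER_CUBIC))
E
```

```text
(no output)
```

View pics/pt.png

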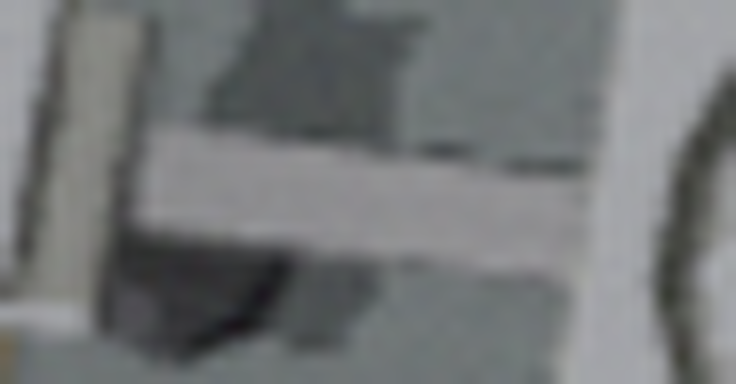

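View pics/ps.png

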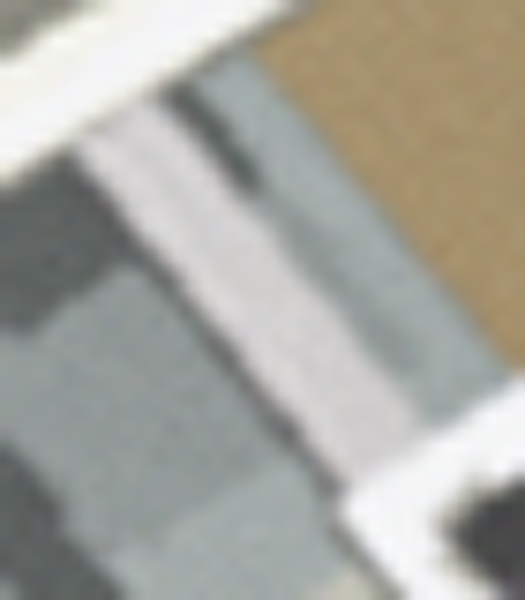

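```bash
python3 - <<'E'
from h import *
T=lambda X,Y:cp(134,222,16,X,Y);S=lambda X,Y:cp(410,330,15,X,Y)
def lp(t1,t2,s):
    o,d1=ray("top",*T(*t1));_,d2=ray("top",*T(*t2)); n=np.cross(d1,d2); o2,d=ray("scene",*S(*s)); return o2+d*(n@(o-o2))/(n@d)
for s in((80,150),(210,317),(340,485)): print("+x",lp((150,122),(585,178),s))
for s in((155,95),(290,252),(420,410)): print("-x",lp((140,235),(575,275),s))
for z in (.1,.105): print(atz("top",*T(145,180),z))
E
```

```text
+x [0.58982421 0.25348318 0.10970332]
+x [0.5926553  0.28030407 0.10877659]
+x [0.5954274  0.30638387 0.10771663]
-x [0.57661662 0.2540069  0.11004352]
-x [0.5783768  0.28046967 0.1096076 ]
-x [0.58018341 0.30564989 0.10808068]
[0.58908595 0.31269364 0.1       ]
[0.58835275 0.31106194 0.105     ]
```

>>> carry_out(motion=[{"jaw": -0.8,"tx": 0.12,"ty": -1.09,"tz": 0,"wx": 0,"wy": 0,"wz": 0},{"jaw": -0.8,"tx": 0.29,"ty": -1.05,"tz": 0,"wx": 0,"wy": 0,"wz": 0},{"jaw": -0.8,"tx": 0.45,"ty": -1.0,"tz": 0,"wx": 0,"wy": 0,"wz": 0},{"jaw": -0.8,"tx": 0.6,"ty": -0.92,"tz": 0,"wx": 0,"wy": 0,"wz": 0},{"jaw": -0.8,"tx": 0.74,"ty": -0.81,"tz": 0,"wx": 0,"wy": 0,"wz": 0},{"jaw": -0.8,"tx": 0.85,"ty": -0.68,"tz": 0,"wx": 0,"wy": 0,"wz": 0},{"jaw": -0.8,"tx": 0.95,"ty": -0.55,"tz": 0,"wx": 0,"wy": 0,"wz": 0},{"jaw": -0.8,"tx": 1.03,"ty": -0.38,"tz": 0,"wx": 0,"wy": 0,"wz": 0},{"jaw": -0.8,"tx": 1.07,"ty": -0.23,"tz": 0,"wx": 0,"wy": 0,"wz": 0},{"jaw": -0.8,"tx": 1.09,"ty": -0.05,"tz": 0,"wx": 0,"wy": 0,"wz": 0},{"jaw": -0.8,"tx": 1.09,"ty": 0.11,"tz": 0,"wx": 0,"wy": 0,"wz": 0},{"jaw": -0.8,"tx": 1.06,"ty": 0.28,"tz": 0,"wx": 0,"wy": 0,"wz": 0},{"jaw": -0.8,"tx": 1.0,"ty": 0.45,"tz": 0,"wx": 0,"wy": 0,"wz": 0},{"jaw": -0.8,"tx": 0.91,"ty": 0.6,"tz": 0,"wx": 0,"wy": 0,"wz": 0},{"jaw": -0.8,"tx": 0.81,"ty": 0.74,"tz": 0,"wx": 0,"wy": 0,"wz": 0},{"jaw": -0.8,"tx": 0,"ty": 0,"tz": 0,"wx": 0,"wy": 0,"wz": 0},{"jaw": -0.8,"tx": 0,"ty": 0,"tz": 0,"wx": 0,"wy": 0,"wz": 0}])

```text
clock: 18.7
tcp_pos: [0.5114, 0.0474, 0.2803]
orientation: [-0.0, 0.73, 0.684, 0.0]
wrist_force: [1.5, -3.2, 2.3]
finger_gap: 0.0241
```

```bash
python3 - <<'E'
from h import *
arc(-230.5,8,9)
save("scene","s9",[("s9t",(350,255,120,92,6.5)),("ps9",(405,315,50,55,12))])
save("top","t9",[("pt9",(100,210,85,45,9))])
E
```

```text
t 18.7 tcp [0.5114 0.0474 0.2803] yawY -3.72 z [ 0.     0.001 -1.   ] gap 0.0241 F [ 1.5 -3.2  2.3] T [-0.83 -0.46  0.05] q6 1.57
[(0.67, 0.85), (0.54, 0.95), (0.39, 1.02), (0.22, 1.08), (0.05, 1.09), (-0.12, 1.09), (-0.29, 1.06), (-0.45, 0.99)]
now ang 129.35501056079178 r 0.06988774446918555
```

View pics/s9t.png

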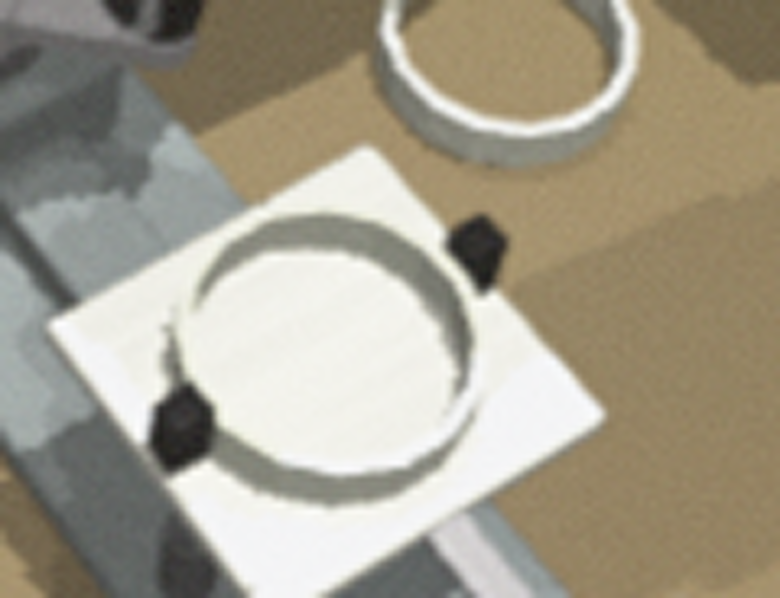

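View pics/ps9.png

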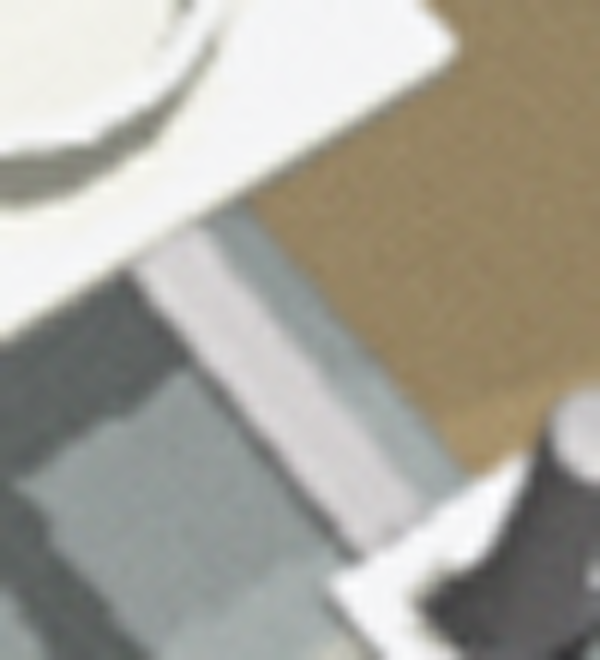

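View pics/pt9.png

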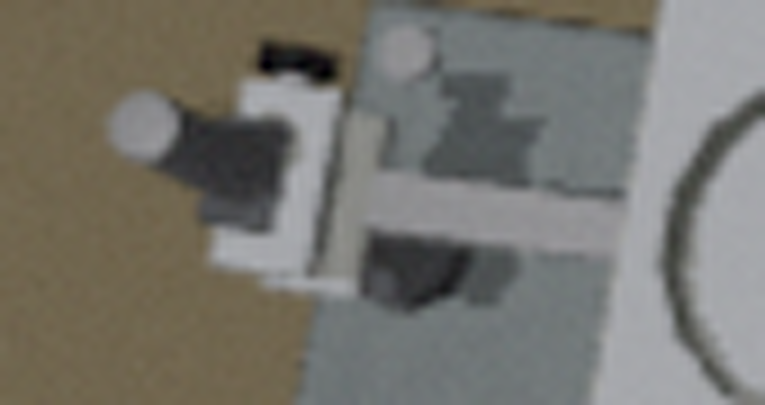

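```bash
python3 - <<'E'
from h import *
np.set_printoptions(precision=4,suppress=True)
print(tabz([None,cp(350,255,6.5,48,325),cp(350,255,6.5,370,145),cp(350,255,6.5,605,415)]))
T=lambda X,Y:cp(100,210,9,X,Y);S=lambda X,Y:cp(405,315,12,X,Y)
def lp(t1,t2,s):
    o,d1=ray("top",*T(*t1));_,d2=ray("top",*T(*t2)); n=np.cross(d1,d2); o2,d=ray("scene",*S(*s)); return o2+d*(n@(o-o2))/(n@d)
for s in((130,268),(247,414),(365,560)): print("+x",lp((385,170),(625,197),s))
for s in((205,220),(322,362),(440,505)): print("-x",lp((372,232),(612,252),s))
# table corners tri in top & front corner
a=cv2.imread("pics/t9.png")[215:240,132:172];cv2.imwrite("pics/pt9b.png",cv2.resize(a,None,fx=18,fy=18,interpolation=cv2.INTER_CUBIC))
a=cv2.imread("pics/s9.png")[330:370,412:447];cv2.imwrite("pics/ps9b.png",cv2.resize(a,None,fx=15,fy=15,interpolation=cv2.INTER_CUBIC))
a=cv2.imread("pics/t9.png")[195:285,160:250];cv2.imwrite("pics/tt9.png",cv2.resize(a,None,fx=6.5,fy=6.5,interpolation=cv2.INTER_CUBIC))
E
```

```text
[(np.float64(0.1204), np.float64(0.54)), (np.float64(0.1185), np.float64(0.54)), (np.float64(0.1194), np.float64(0.17))]
+x [0.5905 0.2531 0.1219]
+x [0.5932 0.2824 0.1207]
+x [0.5957 0.3109 0.1198]
-x [0.5769 0.2556 0.1261]
-x [0.5787 0.2841 0.1239]
-x [0.5806 0.3121 0.1217]
```

View pics/pt9b.png

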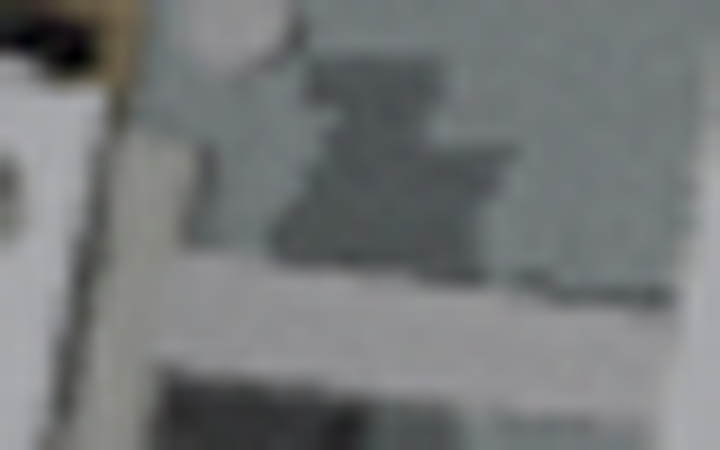

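View pics/ps9b.png

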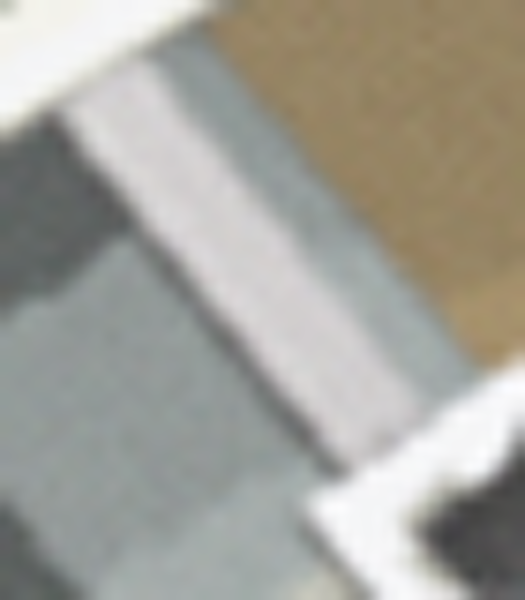

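View pics/tt9.png

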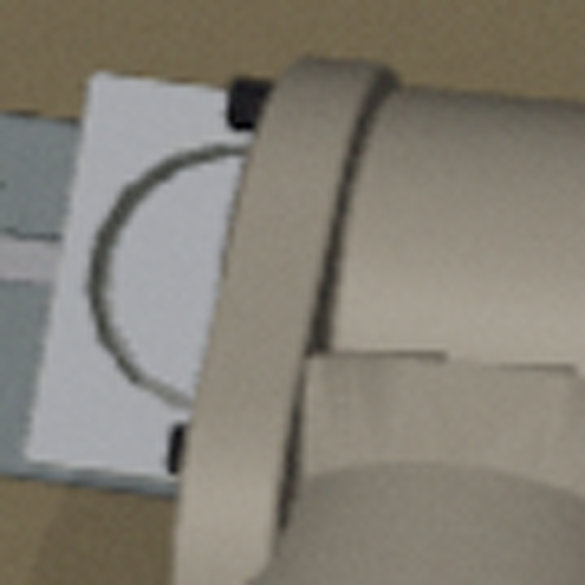

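```bash
python3 - <<'E'
from h import *
np.set_printoptions(precision=4,suppress=True)
T=lambda X,Y:cp(132,215,18,X,Y)
s9=cv2.imread("pics/s9.png");t9=cv2.imread("pics/t9.png")
for n in C: 
    M=np.array(C[n]["camera_from_world"]);print(n,-M[:3,:3].T@M[:3,3])
R=[];Q=[]
for z,col in((.114,(0,0,255)),(.117,(0,255,255)),(.121,(0,255,0))):
    f=[atz("top",*T(*p),z) for p in((172,246),(150,372),(655,415),(675,303))]  # tip+x, tip-x, root-x, root+x
    print(z,f[0][:2],f[1][:2],"w",np.linalg.norm(f[0]-f[1]),"root",f[3][:2],f[2][:2])
    R.append((f,col))
ov(s9,"scene",(405,320,50,55,12),R,"o9s");ov(t9,"top",(132,215,40,25,18),R[:1],"o9t")
# table front corners triangulated now
TT=lambda X,Y:cp(160,195,6.5,X,Y)
print("front -x corner",tri(TT(25,460),cp(350,255,6.5,605,415)))
E
```

```text
scene [0.9625 0.4603 0.9426]
top [ 0.4346 -0.0311  1.1533]
0.114 [0.5968 0.312 ] [0.5817 0.3135] w 0.015164010200316918 root [0.5917 0.2527] [0.5783 0.2541]
0.117 [0.5963 0.3111] [0.5813 0.3125] w 0.015120240011816737 root [0.5912 0.2519] [0.5779 0.2533]
0.121 [0.5957 0.3097] [0.5807 0.3112] w 0.015061879760482918 root [0.5906 0.2508] [0.5773 0.2522]
front -x corner (array([0.5185, 0.2576, 0.1208]), np.float64(4.843672710376873e-05))
```

View pics/o9s.png

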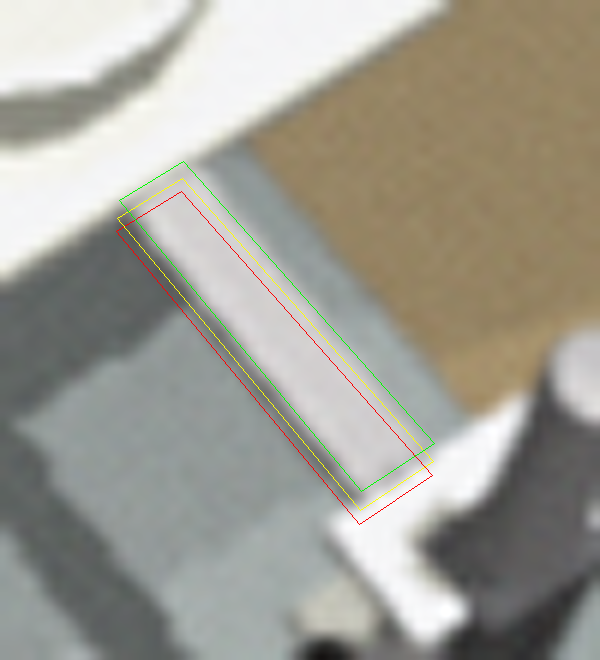

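View pics/o9t.png

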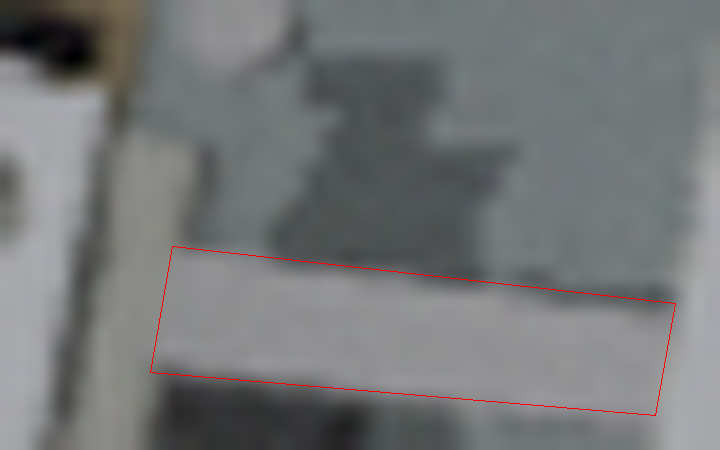

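>>> carry_out(motion=[{"jaw": -0.8,"tx": 0.69,"ty": 0.86,"tz": 0,"wx": 0,"wy": 0,"wz": 0},{"jaw": -0.8,"tx": 0.54,"ty": 0.95,"tz": 0,"wx": 0,"wy": 0,"wz": 0},{"jaw": -0.8,"tx": 0.26,"ty": 0.68,"tz": 0,"wx": 0,"wy": 0,"wz": 0},{"jaw": -0.8,"tx": 0,"ty": 0,"tz": 0,"wx": 0,"wy": 0,"wz": 0},{"jaw": -0.8,"tx": 0,"ty": 0,"tz": 0,"wx": 0,"wy": 0,"wz": 0}])

```text
clock: 19.42
tcp_pos: [0.5364, 0.0603, 0.2803]
orientation: [-0.0, 0.73, 0.684, -0.0]
wrist_force: [-1.5, -3.8, 3.7]
finger_gap: 0.0243
```

```bash
python3 - <<'E'
from h import *
arc(-254.5,8,9)
save("scene","s10",[("s10p",(405,315,60,60,10)),("s10t",(350,250,120,92,6.5))])
save("top","t10",[("t10p",(100,210,85,45,9)),("tt10",(160,195,90,90,6.5))])
E
```

```text
t 19.425 tcp [0.5364 0.0603 0.2803] yawY -3.75 z [-0.001  0.    -1.   ] gap 0.0243 F [-1.5 -3.8  3.7] T [-1.01  0.21 -0.01] q6 1.6
[(0.32, 1.12), (0.11, 1.09), (-0.06, 1.09), (-0.24, 1.07), (-0.39, 1.02), (-0.55, 0.95), (-0.7, 0.85), (-0.81, 0.73)]
now ang 106.06024768912242 r 0.06961281669641194
```

View pics/s10p.png

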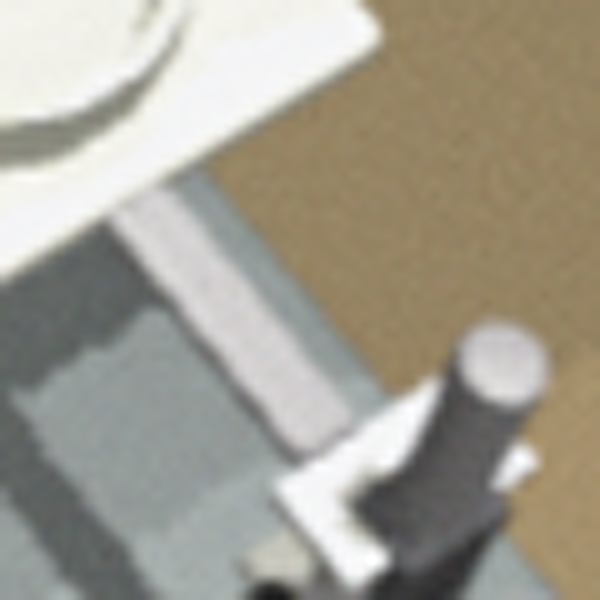

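View pics/t10p.png

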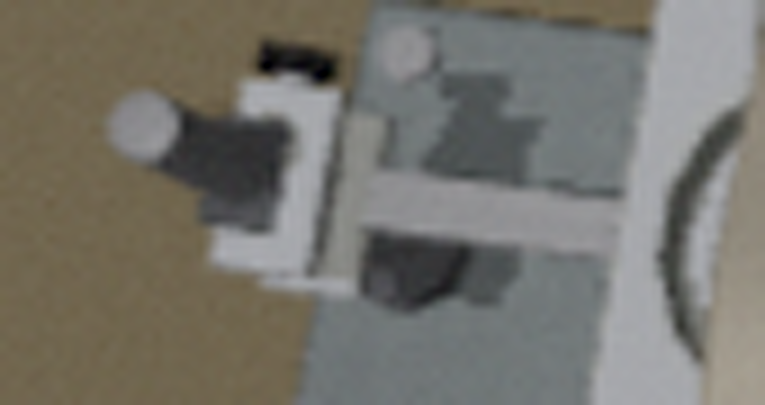

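View pics/tt10.png

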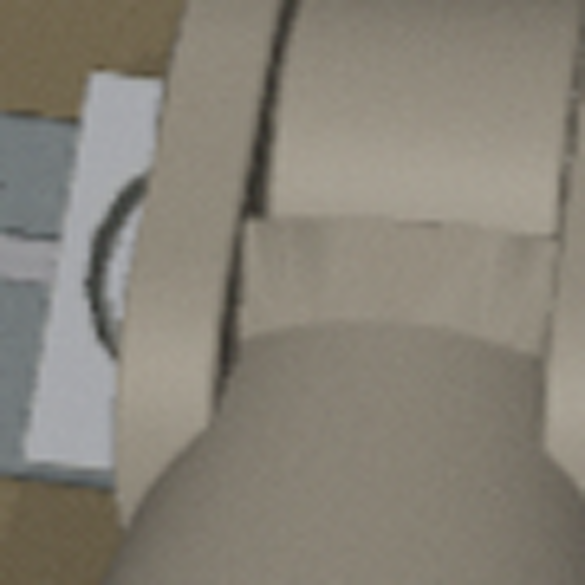

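View pics/s10t.png

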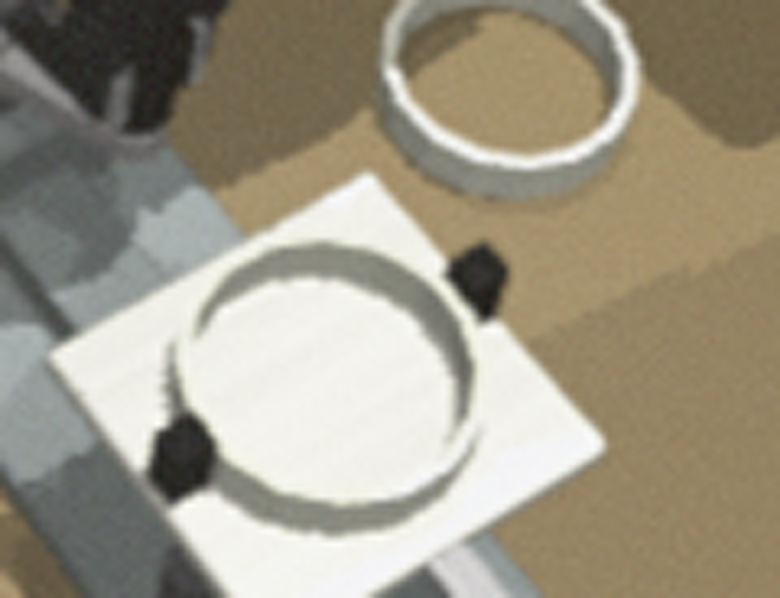

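```bash
python3 - <<'E'
from h import *
np.set_printoptions(precision=4,suppress=True)
s0=cv2.imread("pics/scene0.png");
def ecc(a,b,box,guess):
    x,y,w,h=box
    g=lambda i:cv2.cvtColor(i,cv2.COLOR_BGR2GRAY).astype(np.float32)
    W=np.float32([[1,0,guess[0]],[0,1,guess[1]]])
    tpl=g(a)[y:y+h,x:x+w]; W[:,2]+= [x,y]
    cc,W=cv2.findTransformECC(tpl,g(b),W,cv2.MOTION_AFFINE,(3,200,1e-6),None,3)
    # right/bottom/left corners etc of table
    return cc,lambda p:W[:,:2]@(np.array(p)-[x,y])+W[:,2]
S0=lambda X,Y:cp(350,285,7,X,Y); cs=[S0(278,532),S0(43,215),S0(380,25),S0(622,312)]
for nm in("s7","s8","s9","s10"):
    b=cv2.imread(f"pics/{nm}.png")
    dy={"s7":-8,"s8":-12,"s9":-18,"s10":-19}[nm]
    cc,f=ecc(s0,b,(372,300,56,48),(0,dy))
    print(nm,round(cc,4),tabz([f(c) for c in cs]))
t0=cv2.imread("pics/top0.png");t10=cv2.imread("pics/t10.png")
print(tri(cp(160,195,6.5,25,460),cp(350,250,6.5,607,445)),tri(cp(160,195,6.5,90,72),S0(278,532)))
E
```

```text
s7 0.9923 [(np.float64(0.0941), np.float64(0.03)), (np.float64(0.0954), np.float64(0.36)), (np.float64(0.0928), np.float64(0.62)), (np.float64(0.092), np.float64(0.11))]
s8 0.9896 [(np.float64(0.1088), np.float64(0.01)), (np.float64(0.1104), np.float64(0.47)), (np.float64(0.1086), np.float64(0.78)), (np.float64(0.1073), np.float64(0.1))]
s9 0.9902 [(np.float64(0.121), np.float64(0.14)), (np.float64(0.1218), np.float64(0.26)), (np.float64(0.12), np.float64(0.62)), (np.float64(0.1194), np.float64(0.04))]
s10 0.9906 [(np.float64(0.1232), np.float64(0.22)), (np.float64(0.1241), np.float64(0.26)), (np.float64(0.122), np.float64(0.56)), (np.float64(0.1212), np.float64(0.07))]
(array([0.5182, 0.2575, 0.122 ]), np.float64(0.0004999427607531984)) (array([0.6526, 0.2516, 0.0938]), np.float64(0.0023628467527320365))
```

>>> carry_out(motion=[{"jaw": 0.1,"tx": 0,"ty": 0,"tz": 0,"wx": 0,"wy": 0,"wz": 0},{"jaw": 0.1,"tx": 0,"ty": 0,"tz": 0,"wx": 0,"wy": 0,"wz": 0},{"jaw": 0.1,"tx": 0,"ty": 0,"tz": 0,"wx": 0,"wy": 0,"wz": 0},{"jaw": 0.1,"tx": 0,"ty": 0,"tz": -1,"wx": 0,"wy": 0,"wz": 0},{"jaw": 0.1,"tx": 0,"ty": 0,"tz": -3,"wx": 0,"wy": 0,"wz": 0},{"jaw": 0.1,"tx": 0,"ty": 0,"tz": -4,"wx": 0,"wy": 0,"wz": 0},{"jaw": 0.1,"tx": 0,"ty": 0,"tz": -4,"wx": 0,"wy": 0,"wz": 0},{"jaw": 0.1,"tx": -4,"ty": -1,"tz": -2,"wx": 0,"wy": 0,"wz": 0},{"jaw": 0.1,"tx": -5,"ty": -2,"tz": 0,"wx": 0,"wy": 0,"wz": 0},{"jaw": 0.1,"tx": -5,"ty": -2,"tz": 0,"wx": 0,"wy": 0,"wz": 0},{"jaw": 0.1,"tx": -5,"ty": -2,"tz": 0,"wx": 0,"wy": 0,"wz": 0},{"jaw": 0.1,"tx": -5,"ty": -2,"tz": 0,"wx": 0,"wy": 0,"wz": 0},{"jaw": 0.1,"tx": -5,"ty": 0,"tz": 0,"wx": 0,"wy": 0,"wz": 0},{"jaw": 0.1,"tx": 0,"ty": 0,"tz": 0,"wx": 0,"wy": 0,"wz": 0}])

```text
clock: 21.28
tcp_pos: [0.4279, -0.226, 0.4211]
orientation: [0.001, 0.732, 0.682, 0.0]
wrist_force: [-0.8, 0.3, -0.4]
finger_gap: 0.047
```

```bash
python3 - <<'E'
from h import *
st()
save("scene","s11",[("s11k",(310,210,90,75,8)),("s11t",(350,250,120,92,6.5))])
save("top","t11",[("t11p",(100,195,250,100,3.2)),("t11q",(100,200,150,90,5.3))])
E
```

```text
t 21.275 tcp [ 0.4279 -0.226   0.4211] yawY -4.03 z [ 0.001 -0.001 -1.   ] gap 0.047 F [-0.8  0.3 -0.4] T [0.03 0.03 0.  ] q6 0.99
```

View pics/s11k.png

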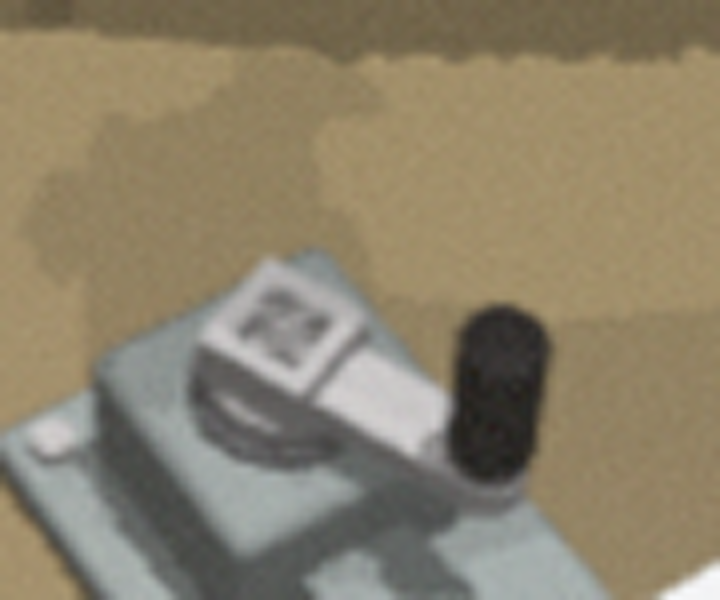

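View pics/t11q.png

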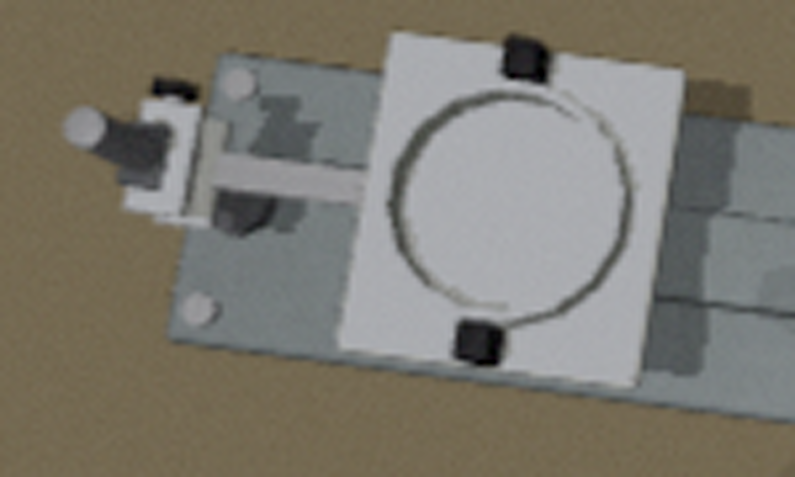

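View pics/s11t.png

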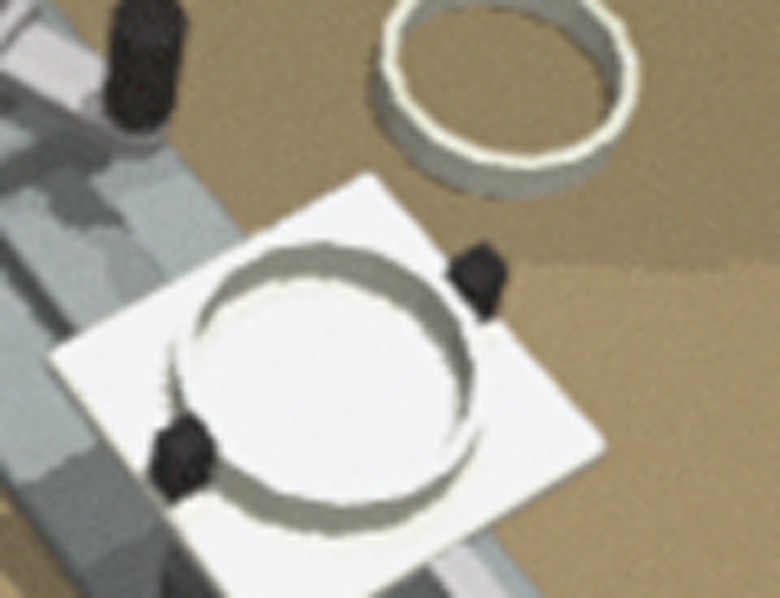

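```bash
python3 - <<'E'
from h import *
np.set_printoptions(precision=4,suppress=True)
T=lambda X,Y:cp(100,200,5.3,X,Y);S=lambda X,Y:cp(350,250,6.5,X,Y)
for a,b in(((685,70),(48,357)),((638,387),(372,172)),((338,347),(607,445))): print(tri(T(*a),S(*b)))
a=cv2.imread("pics/s11.png")[300:390,370:470];cv2.imwrite("pics/s11z.png",cv2.resize(a,None,fx=6.6,fy=6.6,interpolation=cv2.INTER_CUBIC))
E
```

```text
(array([0.634 , 0.1273, 0.121 ]), np.float64(0.0008705398134349661))
(array([0.5057, 0.1398, 0.1218]), np.float64(0.002099460557645651))
(array([0.5187, 0.2575, 0.1226]), np.float64(0.0007544455505867167))
```

View pics/s11z.png

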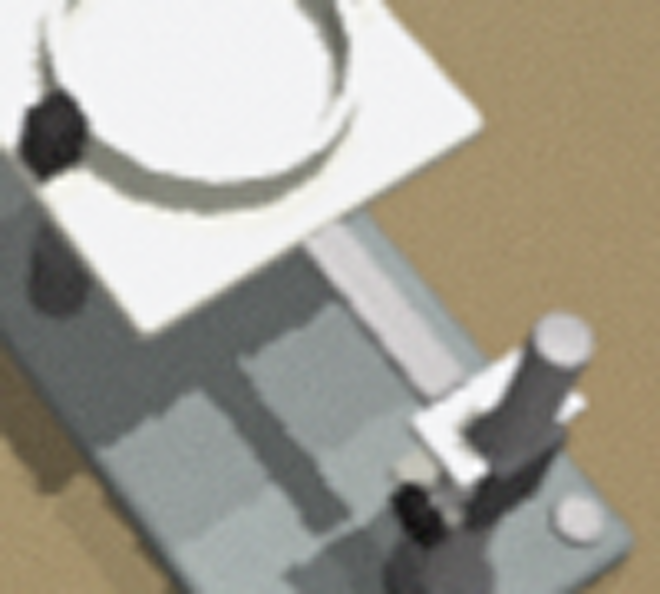

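```bash
python3 -c "
from workcell import env
print(env.hand_in())"
```

```text
the job is handed in; nothing more can be done
None
```

I fitted the larger, square-holed crank fully down on the shaft and wound it clockwise about 1.7 turns. I then let go and backed the arm clear at about 21 s of the 56 s allowed. The job is handed in.

**Crank:** the last pictures show it seated on the collar with its grip free. The largest wrist force I read was about 12 N, and I left the blue look-alikes alone.

**Pointer height:** my readings do not fully agree on how close the pointer is to the mark.

| Measure | Height above bench |
|---|---|
| Setting mark, from the teeth | about 117.8 mm |
| Pointer, worked from the table top (122 mm) | about 116 mm |
| Pointer, worked from its own edges | about 119 mm |

Both pointer readings lie between the teeth, whose gap is 28 mm, and within about 2 mm of the mark. The total rise came to about 49 mm, inside the stated 30 to 50 mm. I could not settle the difference any further, because the upper tooth hides the pointer's tip in the scene camera.

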